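# Load a leak-test nest, close its trap and set the air

## Robot

A 6-joint arm with a two-finger parallel gripper is mounted at the origin on the work surface. World frame = base frame: x ahead of the robot, y to its left, z up, the work surface at z = 0. Lengths are in mm, angles in rad, forces in N, time in s.
With the tool pointing down it reaches from about 350 to 775 mm from the base axis. Payload 7.3 kg.
Tool frame: the origin (TCP) lies at the centre of the arm's flange, where the gripper is bolted on; the fingertips stand 178 mm ahead of it and the grasp point (between the pads) lies 159 mm ahead of it; z points along the fingers, y is the line along which they close (so a half turn about z gives the same grasp; the last joint's range is limited). The gripper opens to 92 mm and grips with 3 to 60 N. Pads are 19 mm wide; open, the fingers measure 130 mm over their backs; the gripper's body (75 mm by 190 mm) begins 47 mm behind the grasp point.
Start: joints at [1.04, 0.342, 1.524, -0, 1.275, -0.146], TCP at [197.05, 486.62, 404.741] pointing down, gripper open.
Joint ranges: [-2.53, 2.53], [-0.77, 2.02], [0.04, 2.7], [-1, 4.14], [0.28, 2.66], [-3.11, 3.11]. Speed limits (rad/s): [2.57, 2.57, 3.14, 3.14, 3.14, 3.14].

## Interface

Orientations are given as [roll, pitch, yaw] about the fixed x, y, z axes, in that order (R = Rz(yaw) Ry(pitch) Rx(roll)).
In Python, from plant import * gives the robot as it stands. The module is installed in compiled form; this text tells all that it offers.
- The arm moves only by the shell command python3 -m inch 'ROWS'. ROWS is JSON, a list of rows, each a list of 5 numbers: the shift along the tool's x, y, z in m, then the turn about the tool's z in rad, then the opening, from 0 (shut) to 1 (fully open). In form: [[tx, ty, tz, spin, claw], ...]. A call has 1 to 8 rows; each row is the pose to reach, as a shift and turn from the pose commanded when the call began, along the tool's axes at that moment; what a row does not reach only later rows make up. A row lasts 1/12 s, in which the tool goes at most 41.7 mm and 7.16 degrees, less where a joint would pass 70% of its speed; a pose out of reach is approached as far as the arm can. A call with a gripper value outside its range is refused whole. The fingers move at their own pace and stop on an object; the grip force is fixed at half the most. Time passes only in rows, so rows that repeat a pose let the fingers close. It gives the time, the measured TCP pose, the force, the opening and the grip force at its end, in the units of the state.
- get_obs(): the state, without advancing time (a new reading comes with each control period).
- capture(name): name is "side" or "top"; returns a dict with "color" (384x512x3 uint8, red, green, blue), "intrinsics" (3x3 intrinsics, pixels), "pose" (4x4, takes a point from camera to world coordinates). Camera axes: x right, y down, z forward; pixel columns grow to the right and rows downward; lengths in mm; the calibration is good to about 2 mm. A picture is of the moment at which its call begins. There is no depth.
- close_job(): hands the job in; it is judged then, once.
Trained networks look in a picture, given as the dict that the camera call returned (one of the last four; its "shot" number tells which), for a name from the list of things; names that differ only in an ending like _2 or _b are one class to them, and where a whole thing is asked for, a point or a joint stands for the part that bears it (a point fixed in the world has none). Each returns a list of dicts, best first, with "conf" (0 to 1); they miss things now and then, are a little off and sometimes report something else, mostly with a low value. They report only what shows in the picture. A call takes as long as a camera call. They do not tell look-alikes from the thing itself.
- look_for(picture, target): "rect" ([centre column, centre row, width, height] in pixels, round what is visible of it).
- trace(picture, target): "pixels" (384x512 bool, what is visible of it) and "rect" ([centre column, centre row, width, height] in pixels, round what is visible of it).
- tip_of(picture, target): "centre" ([column, row] in pixels: a listed point, or the origin of a listed thing).
The state is a dict: "time": time; "joint_positions": joint angles; "dq": joint speeds; "tau": joint torques, N m; "tool_pos": TCP position; "tcp_rot": TCP orientation; "contact_force": force on the tool from outside, world axes, zero at the start; "moment": the same for the moment, N m; "grip_width": finger opening in mm; "finger_force": force on a finger pad.
Only numpy, scipy, OpenCV 4.12 (cv2) and the standard library are available. Lean on these libraries where they do the work, as an engineer would, in place of code of your own. Each camera call takes 0.05 s, during which the arm holds its last target. There are 200 camera calls.

## Task

Get the leak test ready: put every sensor housing on the bench into a pocket of the nest of its own, fully down, and swing that pocket's locking lever fully shut over it (open a lever first if it is in the way), and set the stopper fully home in the neck of the trap jar. Only when all that is done, open the air valve half way, to its 45 degree mark, without letting it swing anywhere near wide open on the way. Leave the loupe, the mouse and the wooden case where they are.

Things in the scene. Friction and masses are not known exactly. Their poses are not given: they have to be found in the camera images.
- nest: fixed aluminium leak-test nest, a plate 140 x 350 x 30 mm lying on the bench; origin at the centre of its underside, x across the short side, y along the row of three pockets. Pockets are 75 mm (x) by 45 mm (y), 20 mm deep, 110 mm apart. A steel stud 55 mm to +x of each pocket's centre carries that pocket's lever
- pocket_a (a point): centre of the floor of pocket a (the -y end of the nest's row), axes as the nest's; the plate's top is 20 mm above it
- lever_a (a joint): locking lever of pocket a, on a vertical pivot 55 mm to +x (nest axes) of the pocket's centre: 0 = shut on its stop, pointing to the nest's -x over the pocket's middle; grows counter-clockwise from above as it opens, pi/2 = pointing to the nest's -y, at most 2.0. At 1.4 or more a housing goes in freely. Stays where left (0.15 N m, 3 N at the post)
- lever_a_post (a point): centre of the top of lever a's upright round black grip post: 16 mm diameter, 36 mm tall, axis 55 mm from the pivot; top 108 mm above the bench. The post stands on the lever's steel bar (20 mm wide, from 62 to 72 mm above the bench), which passes 2 mm over a housing that is fully down
- pocket_b (a point): centre of the floor of pocket b (the middle of the nest's row), axes as the nest's; the plate's top is 20 mm above it
- lever_b (a joint): locking lever of pocket b, on a vertical pivot 55 mm to +x (nest axes) of the pocket's centre: 0 = shut on its stop, pointing to the nest's -x over the pocket's middle; grows counter-clockwise from above as it opens, pi/2 = pointing to the nest's -y, at most 2.0. At 1.4 or more a housing goes in freely. Stays where left (0.15 N m, 3 N at the post)
- lever_b_post (a point): centre of the top of lever b's upright round black grip post: 16 mm diameter, 36 mm tall, axis 55 mm from the pivot; top 108 mm above the bench. The post stands on the lever's steel bar (20 mm wide, from 62 to 72 mm above the bench), which passes 2 mm over a housing that is fully down
- pocket_c (a point): centre of the floor of pocket c (the +y end of the nest's row), axes as the nest's; the plate's top is 20 mm above it
- lever_c (a joint): locking lever of pocket c, on a vertical pivot 55 mm to +x (nest axes) of the pocket's centre: 0 = shut on its stop, pointing to the nest's -x over the pocket's middle; grows counter-clockwise from above as it opens, pi/2 = pointing to the nest's -y, at most 2.0. At 1.4 or more a housing goes in freely. Stays where left (0.15 N m, 3 N at the post)
- lever_c_post (a point): centre of the top of lever c's upright round black grip post: 16 mm diameter, 36 mm tall, axis 55 mm from the pivot; top 108 mm above the bench. The post stands on the lever's steel bar (20 mm wide, from 62 to 72 mm above the bench), which passes 2 mm over a housing that is fully down
- housing_1: cream sensor housing with a dark lid plate, a block 70 (x) x 40 (y) x 50 (z) mm, about 0.25 kg, standing on the bench; origin at the centre of its underside. All housings are alike and either way round is right. There may be two or three; an absent one is None
- housing_2: cream sensor housing with a dark lid plate, a block 70 (x) x 40 (y) x 50 (z) mm, about 0.25 kg, standing on the bench; origin at the centre of its underside. All housings are alike and either way round is right. There may be two or three; an absent one is None
- housing_3: cream sensor housing with a dark lid plate, a block 70 (x) x 40 (y) x 50 (z) mm, about 0.25 kg, standing on the bench; origin at the centre of its underside. All housings are alike and either way round is right. There may be two or three; an absent one is None
- trap_jar: fixed moisture-trap jar of clear glass, 80 mm diameter, neck 50 mm outside, rim 85 mm above the bench; origin at the centre of its underside
- jar_rim (a point): centre of the jar's open mouth, at rim height; bore 42 mm diameter, open down into the jar
- stand: fixed white ring, 64 mm outside, 44 mm inside, 36 mm tall, in which the stopper waits; origin at the centre of its underside
- stopper: dark rubber stopper, about 90 g, upright in its stand; origin at the centre of its lower tip. Tapered plug 26 mm diameter at the tip to 37 mm at 30 mm height, then a flange 54 mm diameter from 30 to 38 mm, then a round grip knob 28 mm diameter from 38 to 66 mm. Fully home in the jar, its flange lies on the rim
- valve_base: fixed quarter-turn air valve with a steel pipe along its y, 200 mm long; origin at the centre of the underside of its foot plate, the handle's vertical axis passes through it. A white dial under the handle has marks at 0, 45 and 90 degrees
- valve (a joint): angle of the valve handle in rad: 0 = shut, handle across the pipe to the valve's -x; grows clockwise from above, pi/4 = the 45 degree mark, pi/2 = wide open, along the pipe to the valve's +y. Stays where it is left (0.25 N m, about 3 N at the grip)
- valve_grip (a point): point on the top of the handle's black grip, 80 mm from the handle's axis, 95 mm above the bench; the grip is 58 mm long (along the handle, 49 to 107 mm from the axis), 16 mm wide and 24 mm tall; its x points along the handle towards the axis
- loupe: bystander: black loupe, 52 mm diameter, 44 mm tall; origin at the centre of its underside
- mouse: bystander: black computer mouse 100 x 60 x 27 mm; origin at the centre of its underside
- gauge_case: bystander: wooden case 90 x 160 x 35 mm; origin at the centre of its underside
There are look-alikes about, which are no part of the job. Leave any blue, orange or pink look-alike of the housing_3 alone.

How it is judged:
By the outcome, as a careful person would: the job done as asked, in the order asked, and still so for the second after the job is handed in, with the robot touching nothing.
Of housing_1, housing_2, housing_3 only 2 to 3 are there at a start; the rules pass over those that are not, and their reading is None.
At some moment in a run one of housing_1, housing_2, housing_3 may be knocked a few centimetres aside while the robot is not near it.
It also fails if it takes over 210 s, if anything falls off the work surface, if the arm or the gripper's body presses on something with over 40 N, if the wrist force passes 120 N, or if a joint passes its speed limit or range.

## Working session

There is one attempt and no reset: what is moved stays moved. The work goes in short steps, Python scripts to look and compute and a shell command to move; the robot and the scene stay as the last step left them, time stands still between calls to the robot, and variables do not carry over. Pictures are saved under pics/ and viewed, at most 14 in all, crops included, and the job is handed in when it is done.

```bash
mkdir -p pics; cat > h.py <<'E'
from plant import *
import numpy as np, cv2
from scipy.spatial.transform import Rotation as R
def save(p,n,box=None,s=1):
    im=p["color"][:,:,::-1]
    if box: im=im[box[1]:box[3],box[0]:box[2]]
    cv2.imwrite("pics/"+n+".png",cv2.resize(im,None,fx=s,fy=s,interpolation=cv2.INTER_CUBIC))
def toworld(p,uv,z):
    K=np.array(p["intrinsics"]);T=np.array(p["pose"])
    d=T[:3,:3]@np.linalg.solve(K,[uv[0],uv[1],1]);o=T[:3,3]
    return (o+d*(z-o[2])/d[2])
def topix(p,X):
    K=np.array(p["intrinsics"]);T=np.array(p["pose"])
    c=K@(T[:3,:3].T@(np.array(X)-T[:3,3]));return c[:2]/c[2]
E
python3 - <<'E'
from h import *
for n in("top","side"):
    p=capture(n);save(p,n+"0",s=1.5);print(n,np.round(p["pose"],3).tolist(),p["intrinsics"])
    for t in["nest","housing_1","lever_a_post","trap_jar","jar_rim","stopper","stand","valve_base","valve_grip","pocket_a","loupe","mouse","gauge_case"]:
        print(t,[(np.round(d["centre"],1).tolist(),round(d["conf"],2)) for d in tip_of(p,t)])
print({k:np.round(v,3).tolist() for k,v in get_obs().items()})
E
```

```text
top [[0.027, -0.989, 0.143, 370.034], [-0.999, -0.03, -0.018, 63.733], [0.022, -0.142, -0.99, 1407.631], [0.0, 0.0, 0.0, 1.0]] [[424.11698361   0.         253.98248716]
 [  0.         424.11698361 189.44527616]
 [  0.           0.           1.        ]]
nest [([229.0, 174.6], 0.87), ([374.5, 166.5], 0.52)]
housing_1 [([297.0, 259.7], 0.82), ([220.4, 265.4], 0.78), ([127.1, 249.3], 0.64), ([222.7, 225.8], 0.62), ([269.4, 233.9], 0.59), ([166.1, 226.5], 0.57), ([183.2, 265.0], 0.55), ([386.3, 229.3], 0.24)]
lever_a_post [([275.4, 147.3], 0.59), ([261.0, 178.1], 0.46)]
trap_jar [([316.1, 176.4], 0.78)]
jar_rim [([325.1, 172.4], 0.8)]
stopper [([327.6, 233.3], 0.73)]
stand [([327.7, 232.9], 0.55), ([316.5, 172.4], 0.2)]
valve_base [([374.6, 207.0], 0.79)]
valve_grip [([388.4, 228.2], 0.71), ([225.7, 227.1], 0.48)]
pocket_a [([194.4, 179.9], 0.74), ([258.6, 180.7], 0.71), ([224.3, 178.6], 0.68), ([386.5, 225.2], 0.38)]
loupe [([244.6, 127.9], 0.62)]
mouse [([375.4, 167.0], 0.58)]
gauge_case [([130.8, 170.8], 0.66)]
side [[0.99, -0.108, 0.094, 482.606], [-0.142, -0.685, 0.715, -719.225], [
[... 598 characters left out ...]

stand [([210.8, 290.1], 0.6)]
valve_base [([254.9, 353.2], 0.68)]
valve_grip [([215.4, 334.2], 0.84), ([266.0, 216.5], 0.24)]
pocket_a [([265.4, 217.2], 0.91), ([248.3, 174.6], 0.75), ([255.7, 195.5], 0.55), ([263.3, 196.9], 0.53)]
loupe [([313.2, 203.9], 0.68)]
mouse [([309.4, 344.8], 0.62)]
gauge_case [([248.4, 143.4], 0.77)]
{'time': 1.4, 'joint_positions': [1.04, 0.342, 1.524, -0.0, 1.275, -0.146], 'dq': [0.0, 0.001, 0.001, 0.001, -0.001, -0.001], 'tau': [-0.0, -43.113, -24.447, 0.072, 0.048, 0.0], 'tool_pos': [197.065, 486.615, 404.735], 'tcp_rot': [3.142, 0.0, 2.757], 'contact_force': [0.434, 0.352, -0.853], 'moment': [-0.016, 0.042, -0.001], 'finger_force': 0.0, 'grip_width': 91.737}
```

View pics/top0.png

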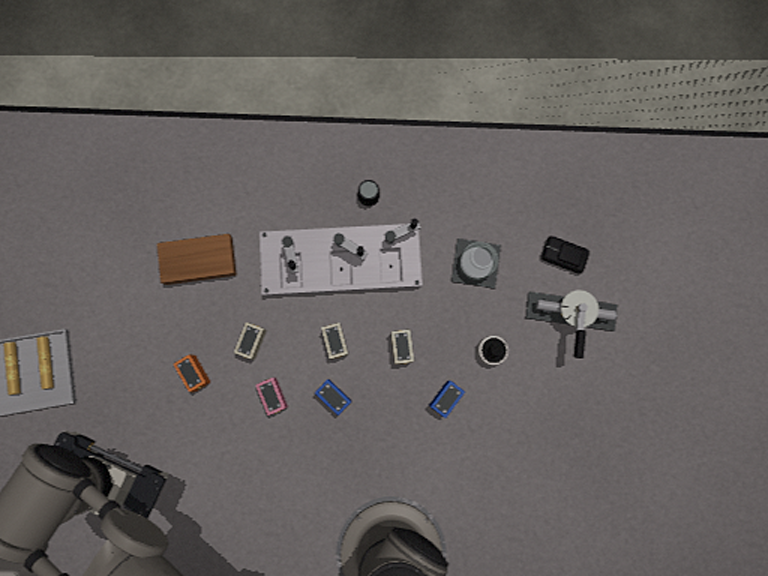

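View pics/side0.png

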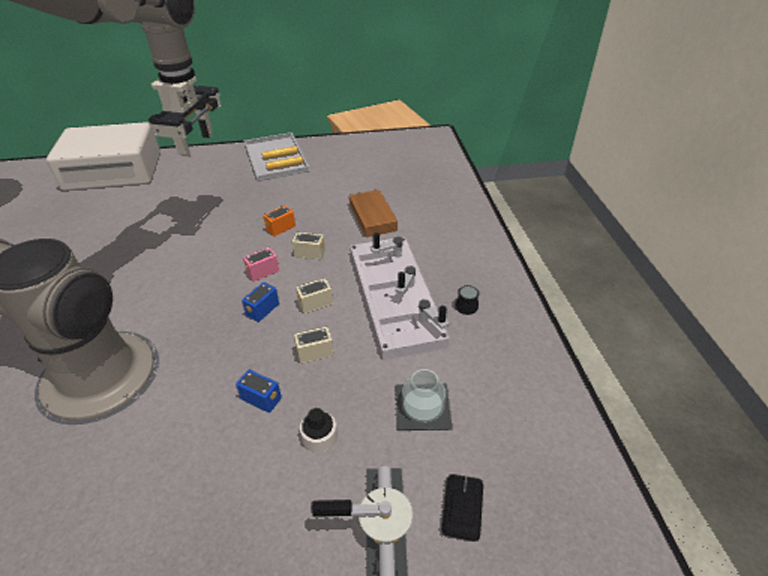

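The top view (768 px picture) shows:
- **Cream housings:** (249,342), (333,342) and (402,347).
- **Look-alikes:** orange (191,373), pink (270,397), blue (333,398) and (447,398). The networks also return the orange, pink and blue ones as housings, so I choose only the cream ones.
- **Levers:** the row runs c–b–a from left to right, with c nearly shut, b about half open and a wide open.
- **Other parts:** stopper (492,350), jar (477,262), valve (580,310) with its handle pointing towards the robot.

Next I fit the poses.

```bash
cat >> h.py <<'E'
from scipy.optimize import minimize
def box(w,l,h):
    return np.array([[sx*w/2,sy*l/2,z] for sx in(-1,1) for sy in(-1,1) for z in(0,h)])
def sil(p,pts,S=4):
    uv=np.array([topix(p,q) for q in pts])
    im=np.zeros((384*S,512*S),np.uint8)
    hull=cv2.convexHull(((uv+.5)*S-.5).astype(np.float32))
    cv2.fillPoly(im,[np.round(hull*16).astype(np.int32)],255,shift=4)
    return cv2.resize(im,(512,384),interpolation=cv2.INTER_AREA)/255.
def fitbox(views,x0,dims):
    B=box(*dims)
    def c(v):
        r=R.from_euler('z',v[2]/50).as_matrix()
        P=B@r.T+[v[0],v[1],0]
        return sum(((sil(p,P)-m)**2).sum() for p,m in views)
    v=np.array([x0[0],x0[1],x0[2]*50.])
    s=np.vstack([v,v+[8,0,0],v+[0,8,0],v+[0,0,8]])
    r=minimize(c,v,method='Nelder-Mead',options=dict(initial_simplex=s,xatol=.1,fatol=.05,maxiter=150))
    return r.x[0],r.x[1],r.x[2]/50,r.fun
def hsv(p): return cv2.cvtColor(p["color"],cv2.COLOR_RGB2HSV).astype(int)
def housings(pics):
    """cream housings: [(x,y,yaw,cost)], from trace masks that are cream, fitted in each view and both"""
    per=[]
    for p in pics:
        L=[]
        h=hsv(p)
        for d in trace(p,"housing_1"):
            m=d["pixels"]; a=h[m]
            s=a[a[:,2]>110]
            if len(s)<20 or d["conf"]<.3: continue
            if np.median(s[:,1])>110 or not 15<np.median(s[:,0])<35: continue
            L.append((toworld(p,d["rect"][:2],25)[:2],m.astype(float)))
        per.append(L)
    out=[]
    for c,m in per[0]:
        V=[(pics[0],m)]
        for c2,m2 in (per[1] if len(per)>1 else []):
            if np.linalg.norm(c2-c)<35: V.append((pics[1],m2))
        best=min((fitbox(V,(c[0],c[1],a),(70,40,50)) for a in(-.5,.5,0)),key=lambda r:r[3])
        out.append((len(V),)+tuple(np.round(best,3)))
    return out
def tri(obs):
    A=[];b=[]
    for p,uv in obs:
        T=np.array(p["pose"]);d=T[:3,:3]@np.linalg.solve(p["intrinsics"],[*uv,1]);d/=np.linalg.norm(d)
        M=np.eye(3)-np.outer(d,d);A.append(M);b.append(M@T[:3,3])
    return np.linalg.lstsq(np.vstack(A),np.hstack(b),rcond=None)[0]
E
python3 - <<'E'
from h import *
P=[capture("top"),capture("side")]
for r in housings(P): print("H",[float(x) for x in r])
vis=P[0]["color"].copy()
for i,p in enumerate(P):
    for t,dims in(("nest",(140,350,30)),):
        d=trace(p,t)[0];m=d["pixels"];print(t,d["conf"],m.sum())
        if i==0: vis[m]=vis[m]//2+[0,100,0]
        print([round(float(x),3) for x in fitbox([(p,m.astype(float))],(650,95,0),dims)])
for t in("lever_a","lever_a_post","valve_grip","stopper","stand","trap_jar","jar_rim"):
    for i,p in enumerate(P):
      for d in trace(p,t) if t!="jar_rim" else []:
        print(t,i,np.round(d["rect"],1).tolist(),round(d["conf"],2),int(d["pixels"].sum()))
save({"color":vis},"n1",(150,120,460,260),2.5)
E
```

```text
H [2.0, 431.983, -10.724, 0.121, 72.167]
H [2.0, 441.439, 136.91, 0.274, 60.535]
H [2.0, 436.739, 319.784, -0.313, 29.887]
nest 0.69 4568
[623.986, 131.938, 0.087, 48.557]
nest 0.92 3467
[621.587, 129.049, 0.091, 120.187]
lever_a 0 [375.2, 168.7, 30.7, 25.0] 0.58 517
lever_a 0 [231.2, 164.6, 26.2, 14.0] 0.51 163
lever_a 0 [192.8, 171.8, 8.7, 26.0] 0.5 127
lever_a 0 [269.5, 154.4, 23.3, 16.1] 0.44 181
lever_a 1 [290.8, 208.6, 19.1, 17.2] 0.55 146
lever_a 1 [271.1, 187.8, 10.4, 22.8] 0.55 151
lever_a 1 [258.5, 161.2, 22.0, 15.2] 0.44 167
lever_a_post 0 [267.8, 154.2, 22.9, 17.0] 0.72 186
lever_a_post 0 [388.3, 220.5, 8.2, 37.8] 0.67 274
lever_a_post 1 [233.3, 338.1, 59.8, 13.5] 0.65 476
lever_a_post 1 [286.5, 205.9, 20.3, 18.8] 0.63 216
lever_a_post 1 [258.2, 164.8, 17.7, 11.5] 0.42 106
valve_grip 0 [386.7, 221.2, 8.8, 42.3] 0.75 236
valve_grip 0 [225.2, 172.4, 106.3, 51.2] 0.4 4584
valve_grip 0 [325.2, 234.6, 19.0, 19.6] 0.4 96
valve_grip 1 [232.6, 340.8, 57.5, 13.2] 0.94 504
valve_grip 1 [266.4, 198.6, 65.5, 82.6] 0.7 3427
valve_grip 1 [248.8, 140.6, 33.7, 32.1] 0.46 648
stopper 0 [225.2, 171.7, 104.0, 50.2] 0.56 4580
stopper 0 [327.9, 233.4, 14.4, 17.8] 0.47 216
stopper 1 [265.4, 198.2, 67.7, 84.7] 0.54 3470
stopper 1 [213.5, 282.6, 19.0, 22.7] 0.51 329
stopper 1 [240.8, 346.6, 67.1, 74.7] 0.22 2477
stand 0 [321.9, 234.3, 11.6, 13.3] 0.61 56
stand 1 [289.9, 210.3, 22.8, 20.3] 0.74 202
stand 1 [233.5, 337.2, 56.3, 14.3] 0.64 545
stand 1 [213.5, 294.3, 23.4, 19.4] 0.63 220
trap_jar 0 [316.4, 173.9, 34.9, 36.0] 0.83 882
trap_jar 0 [193.5, 168.3, 13.8, 25.0] 0.43 165
trap_jar 1 [281.9, 267.5, 37.9, 44.6] 0.87 1226
```

```bash
cat >> h.py <<'E'
def cream(p,c,r=60):
    h=hsv(p);m=((h[...,0]>=13)&(h[...,0]<=36)&(h[...,1]>35)&(h[...,1]<130)&(h[...,2]>60)).astype(np.uint8)
    roi=sil(p,box(2*r,2*r,60)+[c[0],c[1],0],1)>.5
    m=m*roi
    n,lab,st,_=cv2.connectedComponentsWithStats(cv2.morphologyEx(m,cv2.MORPH_CLOSE,np.ones((3,3))))
    k=1+np.argmax(st[1:,4]);pts=np.argwhere((lab==k)&(m>0))[:,::-1]
    o=np.zeros(m.shape,np.uint8);cv2.fillConvexPoly(o,cv2.convexHull(pts.astype(np.int32)),1)
    return o.astype(float)
def refine(P,h):
    V=[(p,cream(p,h[:2])) for p in P]
    return [tuple(round(float(x),3) for x in fitbox(v,h[:3],(70,40,50))) for v in(V,V[:1],V[1:])]
def draw(im,p,pts,c,S,closed=True):
    q=np.array([topix(p,x) for x in pts]);cv2.polylines(im,[np.round((q+.5)*S).astype(np.int32)],closed,c,1)
def rect(x,y,a,w,l,z): 
    r=R.from_euler('z',a).as_matrix();return np.array([[w/2,l/2,0],[w/2,-l/2,0],[-w/2,-l/2,0],[-w/2,l/2,0]])@r.T+[x,y,z]
def circ(x,y,r,z): return [[x+r*np.cos(t),y+r*np.sin(t),z] for t in np.linspace(0,6.283,24)]
NEST=(622.8,130.5,.089)
def n2w(x,y,z=0,N=None):
    N=N or NEST;c,s=np.cos(N[2]),np.sin(N[2]);return np.array([N[0]+c*x-s*y,N[1]+s*x+c*y,z])
E
python3 - <<'E'
from h import *
P=[capture("top"),capture("side")]
H=[refine(P,h) for h in((432,-11,.12),(441,137,.27),(437,320,-.31))]
for h in H: print(h)
for p,name,bx,S in((P[0],"ov_top",(120,130,310,260),4),(P[1],"ov_side",(190,150,320,250),6)):
    im=cv2.resize(np.ascontiguousarray(p["color"][:,:,::-1]),None,fx=S,fy=S,interpolation=cv2.INTER_CUBIC)
    for h in H:
        draw(im,p,rect(*h[0][:3],70,40,50),(0,255,0),S);draw(im,p,rect(*h[0][:3],70,40,0),(0,0,255),S)
    draw(im,p,rect(*NEST,140,350,30),(0,255,0),S)
    for y in(-110,0,110):
        draw(im,p,rect(*n2w(0,y)[:2],NEST[2],75,45,30),(255,0,0),S)
        draw(im,p,circ(*n2w(55,y)[:2],55,108),(0,255,255),S)
    cv2.imwrite("pics/"+name+".png",im[bx[1]*S:bx[3]*S,bx[0]*S:bx[2]*S])
E
```

```text
[(431.331, -10.013, 0.173, 187.063), (426.114, -5.558, 0.244, 157.392), (431.843, -11.772, 0.171, 11.829)]
[(440.341, 135.383, 0.302, 169.497), (441.121, 140.566, 0.34, 133.574), (440.121, 132.649, 0.31, 8.186)]
[(436.672, 318.144, -0.335, 38.713), (438.166, 318.392, -0.334, 13.308), (435.374, 315.433, -0.289, 9.047)]
```

View pics/ov_top.png

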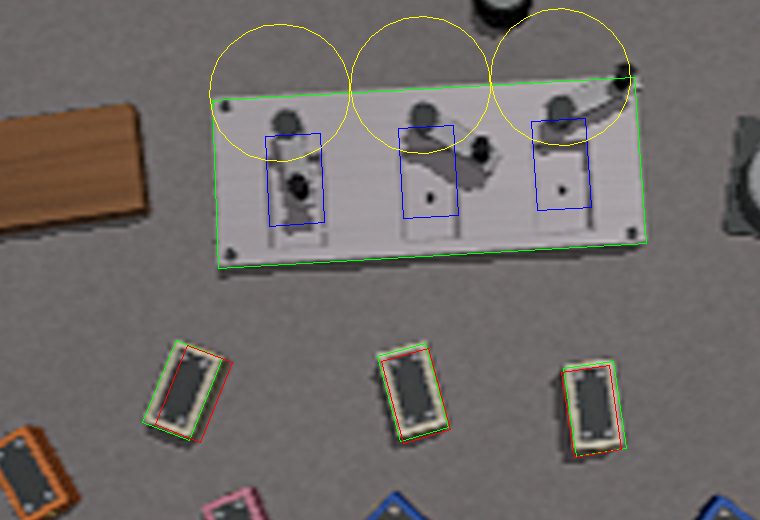

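View pics/ov_side.png

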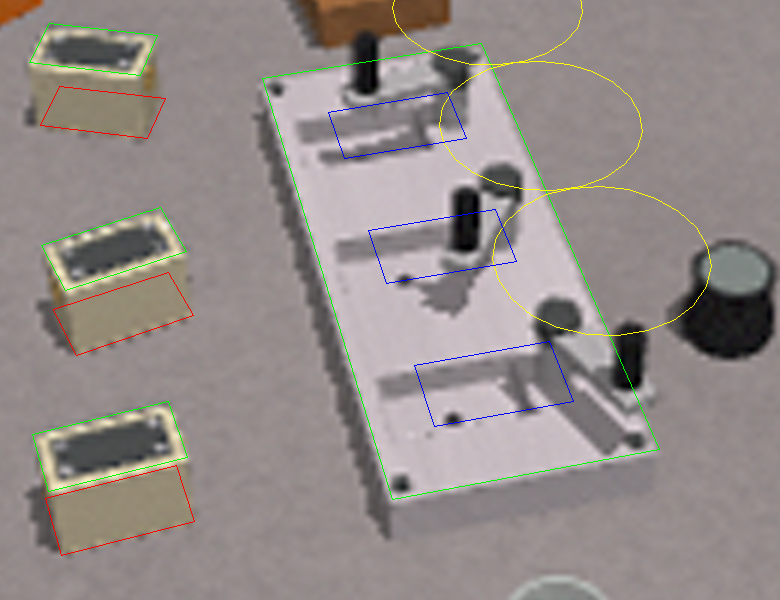

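The overlays show that the three cream choices are right: green tops sit on the cream boxes at (186,390), (413,392) and (593,407) in the top crop. The nest outline fits. The pockets sit about 16 mm towards -x of where I drew them, with floor dots at (430,198) and (562,190). I'll rectify both views onto the plate to measure that.

```bash
cat >> h.py <<'E'
def rectify(p,N,z,w,l,S):
    """image of the plane z: rows = nest x from +w/2 down, cols = nest y from +l/2 to right -> -l/2, S px/mm"""
    X,Y=np.meshgrid(np.arange(int(w*S)),np.arange(2))  # placeholder shape
    cs=[(w/2,l/2),(w/2,-l/2),(-w/2,-l/2),(-w/2,l/2)]
    src=np.float32([topix(p,n2w(x,y,z,N)) for x,y in cs]);dst=np.float32([[0,0],[l*S,0],[l*S,w*S],[0,w*S]])
    return cv2.warpPerspective(np.ascontiguousarray(p["color"][:,:,::-1]),cv2.getPerspectiveTransform(src,dst),(int(l*S),int(w*S)),flags=cv2.INTER_CUBIC)
E
python3 - <<'E'
from h import *
P=[capture("top"),capture("side")]
S=2
ims=[]
for p in P:
    im=rectify(p,NEST,30,140,370,S)
    for x in range(-60,70,20): cv2.line(im,(0,int((70-x)*S)),(740,int((70-x)*S)),(0,255,255) if x==0 else (0,160,0),1)
    for y in(-110,0,110):
        for d in(-22.5,0,22.5): cv2.line(im,(int((185-y-d)*S),0),(int((185-y-d)*S),280),(0,0,255) if d else (255,0,0),1)
    ims.append(im)
cv2.imwrite("pics/rect.png",np.vstack(ims))
for a,b in(((227.5,179.5),(257.5,196.5)),((260.5,177.5),(265.3,219.7))):
    print(np.round(toworld(P[0],a,10),1),np.round(toworld(P[1],b,10),1),np.round(tri([(P[0],a),(P[1],b)]),1))
E
```

```text
[602.3 127.3  10. ] [602.7 124.5  10. ] [602.9 127.4   7.1]
[612.4  17.3  10. ] [611.4  15.   10. ] [612.3  17.3   7.6]
```

View pics/rect.png

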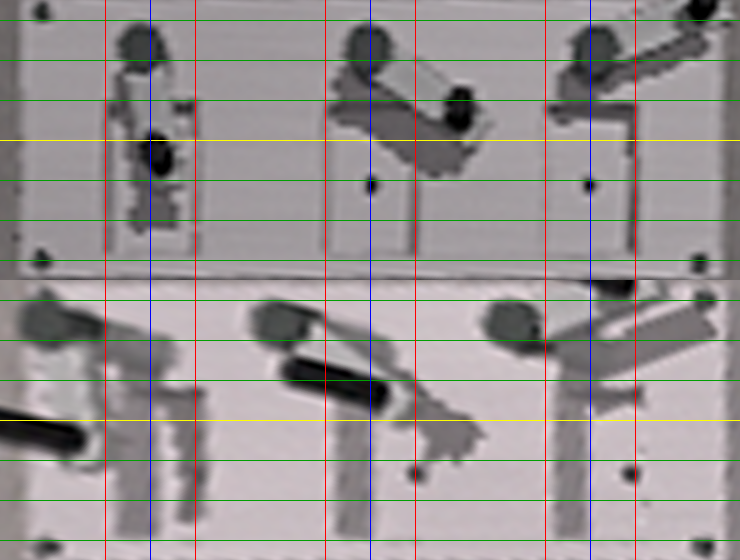

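Pockets fit at nest x = -20 with y as nominal (red lines match to 1 mm), so the studs are at x = +35. Now the lever angles, stopper, jar and valve.

```bash
cat >> h.py <<'E'
def to(x,y,tip,yaw,note=""):
    s=get_obs();r=R.from_euler('xyz',s["tcp_rot"]);d=r.inv().apply(np.array([x,y,tip+178])-s["tool_pos"])
    w=(yaw-s["tcp_rot"][2]+np.pi)%(2*np.pi)-np.pi
    if w>np.pi/2:w-=np.pi
    if w<-np.pi/2:w+=np.pi
    print(note,"delta m",np.round(d/1000,4).tolist(),"spin",round(-w,4),"| yaw now",round(s["tcp_rot"][2],3),"tool",np.round(s["tool_pos"],1).tolist())
def post(y,th): return n2w(35-55*np.cos(th),y-55*np.sin(th),108)
def disc(P,pts,z,note):
    print(note,[np.round(toworld(p,u,z)[:2],1).tolist() for p,u in zip(P,pts)],"tri",np.round(tri(list(zip(P,pts))),1).tolist())
E
python3 - <<'E'
from h import *
P=[capture("top"),capture("side")]
px={110:((194.2,176),(250.8,156.3)),0:((240.2,167.2),(267.5,182)),-110:((276.2,148.5),(295,204.7))}
for y,uv in px.items():
    for p,u,N in zip(P,uv,((624,131.9,.087),(621.6,129.05,.091))):
        w=toworld(p,u,108);q=R.from_euler('z',-N[2]).apply([w[0]-N[0],w[1]-N[1],0])
        print(y,np.round(w[:2],1),"nest",np.round(q[:2],1),"th",round(np.arctan2(y-q[1],35-q[0]),3),"r",round(np.hypot(y-q[1],35-q[0]),1))
for n,i in(("top",0),("side",1)):
    for t,z in(("jar_rim",85),("stopper",6),("stand",0),("trap_jar",0),("valve_base",0),("valve_grip",95)):
        for d in tip_of(P[i],t)[:1]: print(n,t,np.round(d["centre"],1),np.round(toworld(P[i],d["centre"],z)[:2],1),round(d["conf"],2))
im=[cv2.resize(P[0]["color"][150:250,300:415,::-1],None,fx=3.4,fy=3.4,interpolation=cv2.INTER_CUBIC),cv2.resize(P[1]["color"][240:384,190:330,::-1],None,fx=2.85,fy=2.85,interpolation=cv2.INTER_CUBIC)]
h=max(i.shape[0] for i in im);cv2.imwrite("pics/jv.png",np.hstack([cv2.copyMakeBorder(i,0,h-i.shape[0],0,0,0) for i in im]));print([i.shape for i in im])
th=.12;w=post(110,th);to(w[0],w[1],200,np.pi+.09,"above c")
E
```

```text
110 [593.8 226.3] nest [-21.9  96.7] th 0.23 r 58.4
110 [595.  223.1] nest [-17.9  96.1] th 0.257 r 54.7
0 [626.   84.7] nest [ -2.1 -47.2] th 0.905 r 60.0
0 [629.   83.5] nest [  3.2 -46. ] th 0.966 r 55.9
-110 [689.4 -26.5] nest [  51.4 -163.5] th 1.868 r 55.9
-110 [691.5 -27.8] nest [  55.3 -162.6] th 1.94 r 56.4
top jar_rim [320.7 171.3] [ 625.3 -171.3] 0.77
top stopper [326.  234.6] [ 428.6 -203.8] 0.67
top stand [325.6 233. ] [ 434.1 -203.6] 0.52
top trap_jar [316.1 174.1] [ 631.6 -170.8] 0.81
top valve_base [380.7 209. ] [ 519.5 -388.9] 0.86
top valve_grip [384.1 226.8] [ 454.1 -368.1] 0.54
side jar_rim [282.4 253.1] [ 624.7 -176.8] 0.82
side stopper [218.6 289.8] [ 446.7 -212.3] 0.75
side trap_jar [281.  271.1] [ 624.6 -175.6] 0.94
side valve_base [255. 351.] [ 520.4 -384.5] 0.67
side valve_grip [215.5 337. ] [ 436.2 -380.9] 0.63
[(340, 391, 3), (410, 399, 3)]
above c delta m [-0.4636, -0.0872, 0.0268] spin -0.4748 | yaw now 2.757 tool [197.1, 486.6, 404.8]
```

View pics/jv.png

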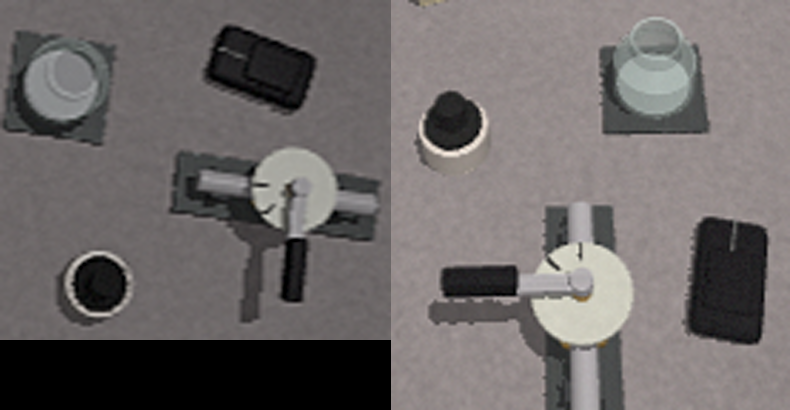

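The picture shows the stopper knob at (100,282) left / (453,118) right, the jar rim at (70,75) / (657,42), and the valve handle shut and pointing at the robot. Levers: c ≈ 0.24, b ≈ 0.93, a ≈ 1.9 (already free). I open c first.

```bash
python3 -m inch '[[-0.3,-0.055,0.02,-0.475,0.6],[-0.3,-0.055,0.02,-0.475,0.6],[-0.3,-0.055,0.02,-0.475,0.6],[-0.3,-0.055,0.02,-0.475,0.6],[-0.3,-0.055,0.02,-0.475,0.6],[-0.3,-0.055,0.02,-0.475,0.6],[-0.3,-0.055,0.02,-0.475,0.6],[-0.3,-0.055,0.02,-0.475,0.6]]'
python3 - <<'E'
from h import *
w=post(110,.24);print(w);to(594.4,224.7,78,np.pi+.09,"c")
E
```

```text
time: 3.87
tool_pos: [456.8, 321.0, 384.6]
tcp_rot: [-3.141, 0.001, -3.053]
contact_force: [-0.1, 0.4, 0.2]
grip_width: 55.5
finger_force: 0.0
[595.83426805 225.40519647 108.        ]
c delta m [-0.1284, -0.1081, 0.1287] spin -0.0011 | yaw now -3.053 tool [456.8, 321.0, 384.6]
```

```bash
python3 -m inch '[[-0.03,-0.025,0.01,0,0.6],[-0.065,-0.055,0.02,0,0.6],[-0.1,-0.085,0.03,0,0.6],[-0.1285,-0.108,0.03,0,0.6],[-0.1285,-0.108,0.06,0,0.6],[-0.1285,-0.108,0.095,0,0.6],[-0.1285,-0.108,0.129,0,0.6],[-0.1285,-0.108,0.129,0,0.6]]'
python3 -m inch '[[0,0,0,0,0],[0,0,0,0,0],[0,0,0,0,0],[0,0,0,0,0],[0,0,0,0,0],[0,0,0,0,0]]'
python3 - <<'E'
from h import *
s=get_obs();print(s["grip_width"])
p=s["tool_pos"]
# arc deltas in tool frame for lever c from 0.24
import numpy as np
r=R.from_euler('xyz',s["tcp_rot"])
a=post(110,.24)
for t in(.24,.4,.55,.7,.85,1.,1.15,1.3,1.45,1.6,1.7): print(t,np.round(r.inv().apply(post(110,t)-a)/1000,4).tolist())
print(p)
E
```

```text
time: 4.53
tool_pos: [590.3, 226.0, 248.5]
tcp_rot: [-3.14, -0.013, -3.052]
contact_force: [-1.6, 0.2, -0.1]
grip_width: 55.2
finger_force: 0.0
time: 5.03
tool_pos: [592.3, 227.2, 257.0]
tcp_rot: [3.141, 0.002, -3.051]
contact_force: [-0.8, 0.4, -0.1]
grip_width: 19.4
finger_force: 0.0
19.361436449634486
0.24 [0.0, 0.0, 0.0]
0.4 [-0.0028, -0.0083, 0.0]
0.55 [-0.0065, -0.0157, 0.0]
0.7 [-0.0113, -0.0224, 0.0]
0.85 [-0.0171, -0.0283, 0.0]
1.0 [-0.0237, -0.0332, 0.0]
1.15 [-0.0309, -0.0372, 0.0]
1.3 [-0.0387, -0.04, 0.0001]
1.45 [-0.0467, -0.0416, 0.0001]
1.6 [-0.055, -0.042, 0.0001]
1.7 [-0.0605, -0.0416, 0.0001]
[592.28844219 227.22580023 257.03603457]
```

```bash
python3 -m inch '[[0,0,0,0,0],[0,0,0,0,0],[0,0,0,0,0],[0,0,0,0,0]]'
python3 -m inch '[[-0.001,-0.004,0,0,0],[-0.0028,-0.0083,0,0,0],[-0.0046,-0.012,0,0,0],[-0.0065,-0.0157,0,0,0],[-0.0089,-0.019,0,0,0],[-0.0113,-0.0224,0,0,0],[-0.0142,-0.0254,0,0,0],[-0.0171,-0.0283,0,0,0]]'
python3 -m inch '[[-0.0033,-0.0025,0,0,0],[-0.0066,-0.0049,0,0,0],[-0.0102,-0.007,0,0,0],[-0.0138,-0.0089,0,0,0],[-0.0177,-0.0103,0,0,0],[-0.0216,-0.0117,0,0,0],[-0.0256,-0.0125,0,0,0],[-0.0296,-0.0133,0,0,0]]'
python3 -m inch '[[-0.004,-0.0004,0,0,0],[-0.0083,-0.0004,0,0,0],[-0.011,-0.0002,0,0,0],[-0.0135,0,0,0,0],[-0.0135,0,0,0,0],[-0.0135,0,0,0,0]]'
```

```text
time: 5.37
tool_pos: [592.3, 227.0, 256.7]
tcp_rot: [3.141, 0.001, -3.051]
contact_force: [-2.0, -0.1, 6.3]
grip_width: 15.7
finger_force: 30.0
time: 6.03
tool_pos: [610.8, 201.6, 256.6]
tcp_rot: [3.139, -0.002, -3.05]
contact_force: [-7.6, 4.2, 9.8]
grip_width: 15.5
finger_force: 30.0
time: 6.7
tool_pos: [641.5, 188.7, 256.6]
tcp_rot: [-3.139, -0.005, -3.051]
contact_force: [-9.3, -8.9, 10.8]
grip_width: 15.1
finger_force: 30.0
time: 7.2
tool_pos: [655.9, 187.8, 256.6]
tcp_rot: [-3.136, -0.002, -3.052]
contact_force: [-4.6, -14.9, 9.7]
grip_width: 15.0
finger_force: 30.0
```

```bash
python3 -m inch '[[0,0,0,0,0.5],[0,0,0,0,0.5],[0,0,0,0,0.5],[0,0,0,0,0.5],[0,0,-0.03,0,0.5],[0,0,-0.06,0,0.5],[0,0,-0.06,0,0.5]]'
python3 - <<'E'
from h import *
to(627,85.5,130,np.pi+.09,"b up");to(627,85.5,78,np.pi+.09,"b")
E
```

```text
time: 7.78
tool_pos: [657.0, 191.8, 322.1]
tcp_rot: [3.14, 0.01, -3.051]
contact_force: [0.3, 0.2, 1.1]
grip_width: 45.9
finger_force: 0.0
b up delta m [0.0397, -0.1032, 0.0136] spin 0.0009 | yaw now -3.051 tool [657.0, 191.8, 322.1]
b delta m [0.0402, -0.1032, 0.0656] spin 0.0009 | yaw now -3.051 tool [657.0, 191.8, 322.1]
```

```bash
python3 -m inch '[[0.012,-0.03,0,0,0.5],[0.025,-0.065,0,0,0.5],[0.04,-0.103,0,0,0.5],[0.04,-0.103,0.0,0,0.5],[0.04,-0.103,0.02,0,0.5],[0.04,-0.103,0.04,0,0.5],[0.04,-0.103,0.06,0,0.5],[0.04,-0.103,0.06,0,0.5]]'
python3 -m inch '[[0,0,0,0,0],[0,0,0,0,0],[0,0,0,0,0],[0,0,0,0,0],[0,0,0,0,0],[0,0,0,0,0],[0,0,0,0,0]]'
python3 - <<'E'
from h import *
s=get_obs();r=R.from_euler('xyz',s["tcp_rot"])
q=R.from_euler('z',-.088).apply(np.array(s["tool_pos"])-[623,132,0]);print("nest",q)
a=post(0,.93)
for t in(1.05,1.15,1.25,1.35,1.45,1.55,1.65,1.7): print(t,np.round(r.inv().apply(post(0,t)-a)/1000,4).tolist())
E
```

```text
time: 8.45
tool_pos: [624.1, 85.1, 251.6]
tcp_rot: [3.141, -0.007, -3.051]
contact_force: [-0.7, -0.3, -0.5]
grip_width: 46.3
finger_force: 0.0
time: 9.03
tool_pos: [625.4, 84.5, 256.7]
tcp_rot: [-3.141, 0.001, -3.052]
contact_force: [-2.2, -2.6, 5.6]
grip_width: 15.8
finger_force: 30.0
nest [ -1.74995118 -47.56293931 256.7136554 ]
1.05 [-0.0055, -0.0036, 0.0]
1.15 [-0.0104, -0.0061, 0.0]
1.25 [-0.0155, -0.0081, 0.0]
1.35 [-0.0208, -0.0096, 0.0]
1.45 [-0.0262, -0.0105, 0.0]
1.55 [-0.0317, -0.0109, 0.0]
1.65 [-0.0372, -0.0108, 0.0001]
1.7 [-0.04, -0.0105, 0.0001]
```

```bash
python3 -m inch '[[-0.0028,-0.0018,0,0,0],[-0.0055,-0.0036,0,0,0],[-0.0104,-0.0061,0,0,0],[-0.0155,-0.0081,0,0,0],[-0.0208,-0.0096,0,0,0],[-0.0262,-0.0105,0,0,0],[-0.0317,-0.0109,0,0,0],[-0.0372,-0.0108,0,0,0]]'
python3 -m inch '[[-0.003,0,0,0,0],[-0.003,0,0,0,0],[-0.003,0,0,0,0.5],[-0.003,0,0,0,0.5],[-0.003,0,0,0,0.5],[-0.003,0,0,0,0.5],[-0.003,0,-0.03,0,0.5],[-0.003,0,-0.06,0,0.5]]'
python3 -m inch '[[0.04,0.0,0,0,0.9],[0.08,0,0,0,0.9],[0.12,0.0,0,0,0.9],[0.16,0,0,0,0.9],[0.19,0,0,0,0.9],[0.21,0,0,0,0.9]]'
python3 - <<'E'
from h import *
P=[capture("top"),capture("side")]
for r in housings(P): print("H",[float(x) for x in r])
for p,name in((P[0],"lev"),):
    im=rectify(p,(624,131.9,.087),72,200,370,2)
    for y in(-110,0,110): cv2.circle(im,(int((185-y)*2),int((100-35)*2)),3,(0,0,255),-1)
    cv2.imwrite("pics/lev.png",im)
print(get_obs()["tool_pos"],get_obs()["tcp_rot"])
E
```

```text
time: 9.7
tool_pos: [662.8, 76.9, 256.7]
tcp_rot: [-3.14, -0.003, -3.051]
contact_force: [-7.2, -4.6, 8.8]
grip_width: 15.5
finger_force: 30.0
time: 10.37
tool_pos: [665.9, 77.9, 313.9]
tcp_rot: [3.141, -0.005, -3.051]
contact_force: [0.5, 0.4, 0.0]
grip_width: 45.5
finger_force: 0.0
time: 10.87
tool_pos: [454.1, 58.9, 315.6]
tcp_rot: [3.141, -0.002, -3.051]
contact_force: [0.0, 0.1, 0.4]
grip_width: 80.4
finger_force: 0.0
H [1.0, 437.39, 319.345, -0.323, 11.466]
[457.46945102  58.87320431 316.23013715] [ 3.14157919e+00  1.78537264e-03 -3.05142722e+00]
```

View pics/lev.png

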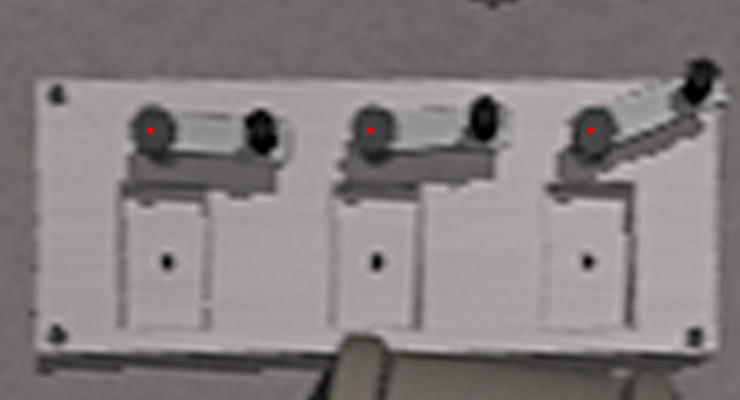

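All three levers are now clear of their pockets (posts at (262,130), (486,118), (700,80) in the crop). Next, the left housing goes into pocket c.

```bash
python3 - <<'E'
from h import *
to(437,319,100,np.pi-.323,"h up");to(437,319,27,np.pi-.323,"h")
E
```

```text
h up delta m [-0.003, 0.2609, 0.0382] spin 0.4132 | yaw now -3.051 tool [457.5, 58.9, 316.2]
h delta m [-0.0028, 0.2609, 0.1112] spin 0.4132 | yaw now -3.051 tool [457.5, 58.9, 316.2]
```

```bash
python3 -m inch '[[-0.0,0.04,0.01,0.1,0.9],[-0.0,0.08,0.02,0.2,0.9],[-0.001,0.12,0.03,0.3,0.9],[-0.002,0.16,0.038,0.413,0.9],[-0.003,0.2,0.038,0.413,0.9],[-0.003,0.24,0.038,0.413,0.9],[-0.003,0.261,0.038,0.413,0.9],[-0.003,0.261,0.038,0.413,0.9]]'
python3 - <<'E'
from h import *
P=[capture("top"),capture("side")]
for r in housings(P): print("H",[float(x) for x in r])
to(437,319,27,np.pi-.323,"h")
E
```

```text
time: 11.73
tool_pos: [436.8, 323.8, 277.3]
tcp_rot: [3.139, 0.001, 2.823]
contact_force: [-0.3, 0.3, 0.2]
grip_width: 82.6
finger_force: 0.0
H [2.0, 441.437, 135.902, 0.25, 73.688]
H [2.0, 432.203, -8.287, 0.141, 64.791]
h delta m [0.0003, 0.0004, 0.0724] spin -0.0003 | yaw now 2.818 tool [437.2, 318.5, 277.4]
```

```bash
python3 -m inch '[[0,0,0.02,0,0.9],[0,0,0.04,0,0.9],[0,0,0.06,0,0.9],[0,0,0.0725,0,0.9],[0,0,0.0725,0,0.9],[0,0,0.0725,0,0.0],[0,0,0.0725,0,0],[0,0,0.0725,0,0]]'
python3 -m inch '[[0,0,0,0,0],[0,0,0,0,0],[0,0,0,0,0],[0,0,0,0,0],[0,0,-0.02,0,0],[0,0,-0.05,0,0],[0,0,-0.08,0,0],[0,0,-0.1,0,0]]'
python3 - <<'E'
from h import *
w=n2w(-20,110,0,(624,132,.088));print(w);to(w[0],w[1],147,np.pi+.088,"c above")
E
```

```text
time: 12.6
tool_pos: [437.3, 318.8, 206.4]
tcp_rot: [3.14, 0.002, 2.818]
contact_force: [0.1, 0.2, -0.2]
grip_width: 66.9
finger_force: 0.0
time: 13.27
tool_pos: [436.7, 319.2, 307.5]
tcp_rot: [3.14, 0.001, 2.819]
contact_force: [0.7, 0.7, -1.7]
grip_width: 39.8
finger_force: 30.0
[594.40987885 239.81662548   0.        ]
c above delta m [-0.1747, -0.0253, -0.0174] spin -0.4106 | yaw now 2.819 tool [436.7, 319.2, 307.5]
```

```bash
python3 -m inch '[[-0.035,-0.005,0,-0.1,0],[-0.07,-0.01,0,-0.2,0],[-0.105,-0.015,0,-0.3,0],[-0.14,-0.02,0,-0.41,0],[-0.165,-0.025,0,-0.411,0],[-0.1747,-0.0253,0,-0.411,0],[-0.1747,-0.0253,0,-0.411,0],[-0.1747,-0.0253,0,-0.411,0]]'
python3 -m inch '[[0,0,0.03,0,0],[0,0,0.06,0,0],[0,0,0.06,0,0],[0,0,0.06,0,0]]'
python3 - <<'E'
from h import *
p=capture("side");s=get_obs();t=s["tool_pos"];print(t,s["tcp_rot"])
save(p,"hold1",(190,100,320,220),6)
ims=cv2.imread("pics/hold1.png")
yaw=s["tcp_rot"][2]
for dx,c in((0,(0,255,0)),):
    for z in(t[2]-178-27,t[2]-178-27+50): 
        q=np.array([topix(p,x) for x in rect(t[0],t[1],yaw,70,40,z)]);cv2.polylines(ims,[np.round((q+.5-[190,100])*6).astype(np.int32)],True,c,1)
    q=np.array([topix(p,x) for x in rect(*n2w(-20,110,0,(621.6,129,.09))[:2],.09,75,45,30)]);cv2.polylines(ims,[np.round((q+.5-[190,100])*6).astype(np.int32)],True,(0,0,255),1)
cv2.imwrite("pics/hold1.png",ims)
w=n2w(-20,110,0,(624,132,.088));to(w[0],w[1],37,np.pi+.088,"c")
E
```

```text
time: 13.93
tool_pos: [593.8, 239.7, 304.4]
tcp_rot: [3.141, -0.002, -3.054]
contact_force: [-0.9, 0.1, -2.1]
grip_width: 40.0
finger_force: 30.0
time: 14.27
tool_pos: [592.7, 240.5, 244.1]
tcp_rot: [-3.141, -0.005, -3.052]
contact_force: [-0.1, -0.1, -1.5]
grip_width: 39.4
finger_force: 30.0
[593.68668632 240.57724017 246.0168927 ] [ 3.14139220e+00 -3.89574655e-04 -3.05218316e+00]
c delta m [-0.0007, -0.0008, 0.031] spin 0.0014 | yaw now -3.052 tool [593.7, 240.6, 246.0]
```

View pics/hold1.png

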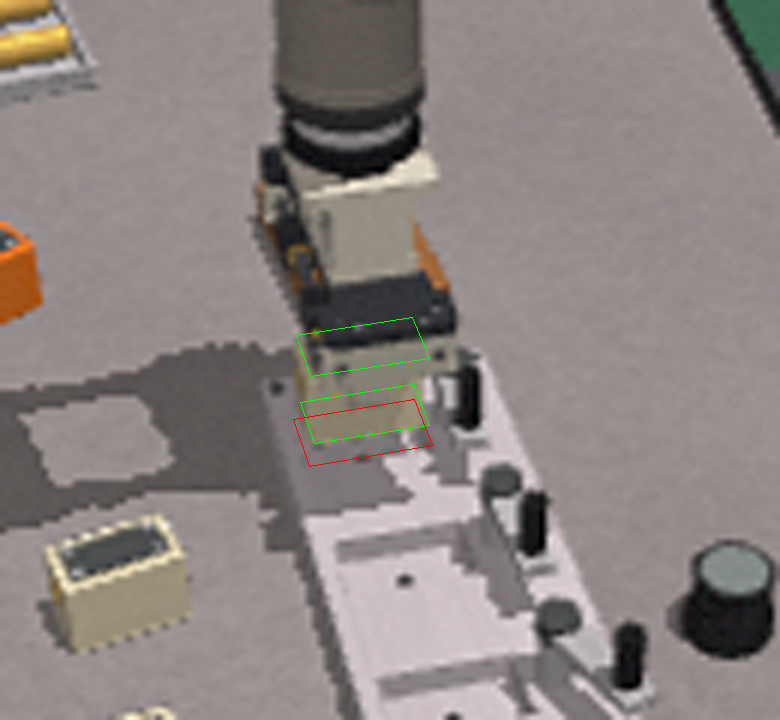

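```bash
cat >> h.py <<'E'
def xprof(zoff):
    """profile along tool x on the -y face of a held housing in the side view: edges relative to the tool (biased by camera)"""
    p=capture("side");s=get_obs();t=np.array(s["tool_pos"]);r=R.from_euler('z',s["tcp_rot"][2]-np.pi)
    sg=np.sign(r.apply([0,-1,0])[1])*-1
    hs=p["color"].astype(np.float32)
    xs=np.arange(-55,56,1.)
    acc=0
    for zz in(6,10,14,18,22):
        uv=np.array([topix(p,[*(t+r.apply([x,-20,0]))[:2],t[2]-178-zoff+zz]) for x in xs]).astype(np.float32)
        acc=acc+cv2.remap(hs,uv[None,:,0].copy(),uv[None,:,1].copy(),cv2.INTER_LINEAR)[0]
    acc/=5
    return xs,acc[:,0]-acc[:,2]   # red minus blue: cream
E
python3 - <<'E'
from h import *
xs,a=xprof(27)
print([(int(x),int(v)) for x,v in zip(xs,a) if abs(abs(x)-35)<14])
E
```

```text
[(-48, 2), (-47, 3), (-46, 3), (-45, 3), (-44, 3), (-43, 4), (-42, 5), (-41, 7), (-40, 10), (-39, 13), (-38, 16), (-37, 20), (-36, 23), (-35, 26), (-34, 28), (-33, 28), (-32, 28), (-31, 29), (-30, 29), (-29, 29), (-28, 29), (-27, 29), (-26, 29), (-25, 29), (-24, 29), (-23, 29), (-22, 28), (22, 32), (23, 32), (24, 33), (25, 32), (26, 32), (27, 32), (28, 33), (29, 33), (30, 34), (31, 33), (32, 27), (33, 19), (34, 12), (35, 8), (36, 6), (37, 5), (38, 3), (39, 2), (40, 1), (41, 0), (42, 0), (43, 0), (44, 1), (45, 1), (46, 1), (47, 1), (48, 1)]
```

```bash
python3 -m inch '[[-0.0006,-0.0008,0.004,0,0],[-0.0006,-0.0008,0.008,0,0],[-0.0006,-0.0008,0.011,0,0],[-0.0006,-0.0008,0.014,0,0],[-0.0006,-0.0008,0.016,0,0],[-0.0006,-0.0008,0.018,0,0],[-0.0006,-0.0008,0.018,0,0]]'
```

```text
time: 14.95
tool_pos: [593.8, 238.9, 229.9]
tcp_rot: [-3.141, -0.002, -3.053]
contact_force: [-12.5, -3.0, 17.1]
grip_width: 39.4
finger_force: 30.0
```

```bash
python3 -m inch '[[0.001,0,-0.001,0,0],[0.002,0,-0.002,0,0],[0.002,0,-0.002,0,0],[0.002,0,-0.002,0,0]]'
python3 -m inch '[[0,0,0.002,0,0],[0,0,0.004,0,0],[0,0,0.006,0,0],[0,0,0.006,0,0]]'
```

```text
time: 15.28
tool_pos: [593.0, 238.7, 230.1]
tcp_rot: [3.141, 0.001, -3.053]
contact_force: [-4.9, -1.0, 5.4]
grip_width: 39.7
finger_force: 30.0
time: 15.62
tool_pos: [591.8, 238.7, 224.4]
tcp_rot: [-3.141, -0.004, -3.053]
contact_force: [-12.4, -1.7, 13.9]
grip_width: 39.4
finger_force: 30.0
```

```bash
python3 -m inch '[[0.001,0,-0.001,0,0],[0.002,0,-0.001,0,0],[0.0025,0,-0.001,0,0],[0.0025,0,-0.001,0,0]]'
python3 -m inch '[[0,0,0.002,0,0],[0,0,0.004,0,0],[0,0,0.006,0,0],[0,0,0.006,0,0]]'
```

```text
time: 15.95
tool_pos: [590.7, 238.5, 224.5]
tcp_rot: [3.141, 0.001, -3.053]
contact_force: [-2.7, -1.0, 4.4]
grip_width: 39.6
finger_force: 30.0
time: 16.28
tool_pos: [590.0, 238.5, 221.2]
tcp_rot: [-3.142, -0.0, -3.053]
contact_force: [-13.1, -2.8, 25.1]
grip_width: 39.8
finger_force: 30.0
```

```bash
python3 -m inch '[[0.001,0,-0.002,0,0],[0.002,0,-0.003,0,0],[0.0025,0,-0.003,0,0],[0.0025,0,-0.003,0,0]]'
python3 -m inch '[[0,0,0.003,0,0],[0,0,0.006,0,0],[0,0,0.009,0,0],[0,0,0.009,0,0]]'
```

```text
time: 16.62
tool_pos: [588.6, 238.3, 221.4]
tcp_rot: [3.141, 0.002, -3.054]
contact_force: [2.4, -0.4, 3.0]
grip_width: 39.5
finger_force: 30.0
time: 16.95
tool_pos: [589.9, 238.3, 218.1]
tcp_rot: [3.141, 0.01, -3.053]
contact_force: [-4.4, -4.4, 33.9]
grip_width: 39.6
finger_force: 30.0
```

```bash
python3 -m inch '[[0,0,-0.004,0,0],[0,0,-0.004,0,0]]'
python3 - <<'E'
from h import *
p=capture("side");q=capture("top")
a=cv2.resize(p["color"][130:195,220:300,::-1],None,fx=7,fy=7,interpolation=cv2.INTER_CUBIC)
cv2.imwrite("pics/c1.png",a);t=get_obs()["tool_pos"];print(t)
E
```

```text
time: 17.12
tool_pos: [588.9, 238.3, 218.0]
tcp_rot: [3.141, 0.004, -3.053]
contact_force: [2.1, -1.2, 13.4]
grip_width: 39.8
finger_force: 30.0
[588.98536522 238.28210295 217.88745771]
```

View pics/c1.png

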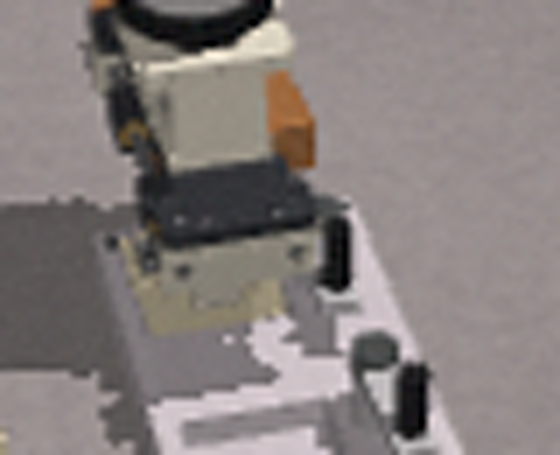

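```bash
python3 -m inch '[[0,0,0,0,0.2],[0,0,0,0,0.6],[0,0,0,0,0.65],[0,0,0,0,0.65],[0,0,0,0,0.65],[0,0,-0.04,0,0.65],[0,0,-0.08,0,0.65],[0,0,-0.1,0,0.65]]'
python3 -m inch '[[0.04,0,0,0,0.9],[0.08,0,0,0,0.9],[0.12,-0.04,0,0,0.9],[0.15,-0.08,0,0,0.9],[0.15,-0.1,0,0,0.9],[0.15,-0.1,0,0,0.9]]'
cat >> h.py <<'E'
def topfit(P,y,Ns=((624,131.9,.087),(621.6,129.05,.091))):
    """fit cream box of free height near pocket y in each view: nest-frame x,y for an assumed bottom z, cost per z"""
    for p,N in zip(P,Ns):
        c=n2w(-20,y,0,N)
        m=cream(p,c,50)
        B=box(70,40,50)
        for z0 in(10,13,16,20,26,30):
            def cost(v):
                r=R.from_euler('z',N[2]+v[2]/50).as_matrix();Q=B@r.T+n2w(v[0],v[1],z0,N)
                Q[:,2]=np.maximum(Q[:,2],30)
                return ((sil(p,Q)-m)**2).sum()
            v=np.array([-20,y,0.])
            r=minimize(cost,v,method='Nelder-Mead',options=dict(initial_simplex=np.vstack([v,v+[5,0,0],v+[0,5,0],v+[0,0,5]]),xatol=.1,fatol=.05,maxiter=120))
            print(z0,np.round(r.x/[1,1,50],2).tolist(),round(r.fun,1),int(m.sum()))
E
python3 - <<'E'
from h import *
P=[capture("top"),capture("side")]
topfit(P,110)
save(P[1],"c2",(220,130,300,195),7)
for r in housings(P): print("H",[float(x) for x in r])
E
```

```text
time: 17.88
tool_pos: [588.6, 238.5, 319.9]
tcp_rot: [3.141, 0.004, -3.053]
contact_force: [0.3, 0.4, 0.4]
grip_width: 59.4
finger_force: 0.0
time: 18.38
tool_pos: [444.8, 121.4, 315.8]
tcp_rot: [-3.14, -0.004, -3.056]
contact_force: [1.2, 0.8, 0.3]
grip_width: 82.6
finger_force: 0.0
10 [-19.63, 109.91, 0.01] 13.4 305
13 [-20.12, 109.67, 0.01] 14.1 305
16 [-20.32, 109.29, 0.03] 14.8 305
20 [-20.71, 108.96, 0.02] 18.0 305
26 [-20.82, 108.96, 0.02] 22.6 305
30 [-21.17, 108.87, 0.03] 29.2 305
10 [-19.09, 106.44, 0.03] 11.5 309
13 [-19.22, 103.99, 0.01] 5.4 309
16 [-19.01, 102.91, 0.02] 9.1 309
20 [-20.35, 99.24, -0.03] 23.4 309
26 [-21.08, 99.3, -0.05] 52.5 309
30 [-21.93, 92.06, -0.07] 72.2 309
H [2.0, 432.765, -8.244, 0.144, 70.286]
H [2.0, 595.163, 243.79, 0.078, 114.49]
```

View pics/c2.png

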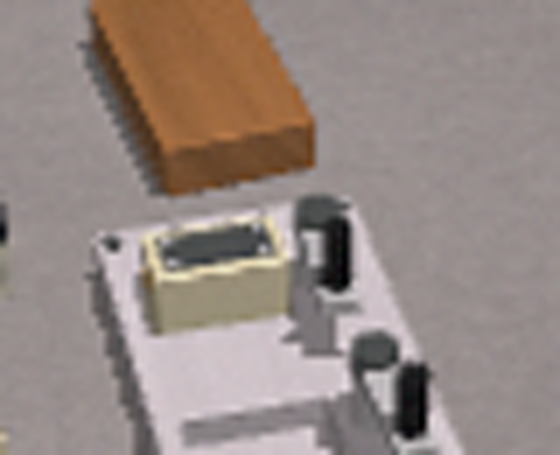

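Housing c sits low in its pocket (best-fit bottom z is 10–13, i.e. on the floor). I move the arm aside to measure the others cleanly.

```bash
python3 -m inch '[[0.01,0.04,0,0,0.9],[0.02,0.08,0,0,0.9],[0.03,0.12,0,0,0.9],[0.03,0.16,0,0,0.9],[0.03,0.2,0,0,0.9],[0.03,0.24,0,0,0.9],[0.03,0.26,0,0,0.9]]'
cat >> h.py <<'E'
def cream(p,c,r=45):
    h=hsv(p);m=((h[...,0]>=18)&(h[...,0]<=34)&(h[...,1]>40)&(h[...,1]<120)&(h[...,2]>85)).astype(np.uint8)
    m=m*(sil(p,box(2*r,2*r,60)+[c[0],c[1],0],1)>.5).astype(np.uint8)
    n,lab,st,_=cv2.connectedComponentsWithStats(m,connectivity=8)
    k=1+np.argmax(st[1:,4]);pts=np.argwhere(lab==k)[:,::-1]
    o=np.zeros(m.shape,np.uint8);cv2.fillConvexPoly(o,cv2.convexHull(pts.astype(np.int32)),1)
    return o.astype(float)
E
python3 - <<'E'
from h import *
P=[capture("top"),capture("side")]
H=housings(P)
for r in H:
    print("H",[float(x) for x in r])
    for q in refine(P,r[1:]): print("   ",q)
print(get_obs()["tool_pos"])
E
```

```text
time: 19.17
tool_pos: [393.2, 387.0, 315.8]
tcp_rot: [3.14, 0.001, -3.049]
contact_force: [0.2, -1.2, 0.2]
grip_width: 82.5
finger_force: 0.0
H [2.0, 431.743, -9.521, 0.114, 68.45]
    (432.066, -12.049, 0.184, 303.397)
    (434.94, 5.384, -0.109, 279.482)
    (431.837, -11.896, 0.187, 13.319)
[393.99094536 382.87287329 315.42713609]
```

```bash
cat >> h.py <<'E'
def cream(p,c,r=45):
    q=p["color"].astype(int);d=q[...,0]-q[...,2];g=q[...,0]-q[...,1]
    m=((d>14)&(g<22)&(q[...,1]>70)).astype(np.uint8)
    m=m*(sil(p,box(2*r,2*r,60)+[c[0],c[1],0],1)>.5).astype(np.uint8)
    n,lab,st,ce=cv2.connectedComponentsWithStats(m,connectivity=8)
    k=1+np.argmax(st[1:,4]);pts=np.argwhere(lab==k)[:,::-1]
    o=np.zeros(m.shape,np.uint8);cv2.fillConvexPoly(o,cv2.convexHull(pts.astype(np.int32)),1)
    return o.astype(float)
E
python3 - <<'E'
from h import *
P=[capture("top"),capture("side")]
q=P[0]["color"].astype(int)
print("ground",q[200,200],q[240,290],"cream",q[210:214,271].tolist())
for h in((432,-10,.15),(441,135,.28)):
    for r in refine(P,h): print("   ",r)
E
```

```text
ground [109 104 104] [106 100 101] cream [[114, 109, 109], [114, 109, 109], [112, 106, 108], [111, 108, 106]]
    (433.698, -10.78, 0.156, 35.386)
    (434.129, -10.394, 0.142, 7.956)
    (432.92, -10.88, 0.187, 21.6)
    (441.762, 135.433, 0.303, 39.104)
    (442.976, 136.424, 0.307, 13.82)
    (440.521, 133.413, 0.317, 10.304)
```

```bash
python3 - <<'E'
from h import *
to(441.7,135.2,100,np.pi+.306,"h up")
E
```

```text
h up delta m [-0.0253, -0.2494, 0.038] spin -0.2177 | yaw now -3.053 tool [394.6, 381.4, 315.8]
```

```bash
python3 -m inch '[[-0.004,-0.04,0,-0.1,0.9],[-0.008,-0.08,0,-0.2,0.9],[-0.012,-0.12,0,-0.218,0.9],[-0.016,-0.16,0.01,-0.218,0.9],[-0.02,-0.2,0.02,-0.218,0.9],[-0.0253,-0.235,0.038,-0.218,0.9],[-0.0253,-0.2494,0.038,-0.218,0.9],[-0.0253,-0.2494,0.038,-0.218,0.9]]'
python3 -m inch '[[0,0,0,0,0.9],[0,0,0,0,0.9]]'
python3 - <<'E'
from h import *
to(441.7,135.2,27,np.pi+.306,"h")
p=capture("side")
print(fitbox([(p,cream(p,(441,135)))],(441,135,.3),(70,40,50)))
E
```

```text
time: 20.13
tool_pos: [441.9, 131.8, 277.7]
tcp_rot: [-3.141, -0.002, -2.841]
contact_force: [0.1, 0.4, -0.5]
grip_width: 82.5
finger_force: 0.0
time: 20.3
tool_pos: [441.8, 135.6, 278.7]
tcp_rot: [3.141, 0.001, -2.836]
contact_force: [-0.0, 0.4, -0.1]
grip_width: 82.7
finger_force: 0.0
h delta m [0.0003, -0.0004, 0.0737] spin -0.0008 | yaw now -2.836 tool [441.8, 135.6, 278.7]
(np.float64(441.17934252435566), np.float64(137.6034931277779), np.float64(0.33799531910775515), np.float64(166.64099961553248))
```

```bash
python3 -m inch '[[0,0,0.02,0,0.9],[0,0,0.04,0,0.9],[0,0,0.06,0,0.9],[0,0,0.075,0,0.9],[0,0,0.075,0,0.9],[0,0,0.075,0,0.0],[0,0,0.075,0,0],[0,0,0.075,0,0]]'
python3 -m inch '[[0,0,0,0,0],[0,0,0,0,0],[0,0,0,0,0],[0,0,0,0,0],[0,0,-0.02,0,0],[0,0,-0.05,0,0],[0,0,-0.08,0,0],[0,0,-0.1,0,0]]'
python3 - <<'E'
from h import *
w=n2w(-20,0);print(w);to(w[0],w[1],90,np.pi+.089,"b above")
E
```

```text
time: 21.02
tool_pos: [442.2, 136.0, 204.3]
tcp_rot: [-3.141, 0.002, -2.835]
contact_force: [-0.9, 0.8, 0.5]
grip_width: 67.0
finger_force: 0.0
time: 21.68
tool_pos: [441.8, 135.5, 305.3]
tcp_rot: [-3.141, 0.001, -2.835]
contact_force: [1.3, 0.5, -2.5]
grip_width: 39.8
finger_force: 30.0
[602.87915773 128.72234897   0.        ]
b above delta m [-0.1515, -0.055, 0.0375] spin 0.2171 | yaw now -2.835 tool [441.8, 135.5, 305.3]
```

```bash
python3 -m inch '[[-0.035,-0.012,0,0.08,0],[-0.07,-0.025,0,0.16,0],[-0.105,-0.038,0,0.217,0],[-0.135,-0.05,0,0.217,0],[-0.1515,-0.055,0,0.217,0],[-0.1515,-0.055,0.02,0.217,0],[-0.1515,-0.055,0.05,0.217,0],[-0.1515,-0.055,0.05,0.217,0]]'
python3 -m inch '[[0,0,0,0,0],[0,0,0,0,0],[0,0,0,0,0]]'
python3 - <<'E'
from h import *
xs,a=xprof(25)
print([(int(x),int(v)) for x,v in zip(xs,a) if abs(abs(x)-36)<6])
w=n2w(-20,0);to(w[0],w[1],35,np.pi+.089,"b")
E
```

```text
time: 22.35
tool_pos: [600.9, 128.4, 247.0]
tcp_rot: [3.141, -0.012, -3.053]
contact_force: [-2.1, -0.1, -4.1]
grip_width: 39.5
finger_force: 30.0
time: 22.6
tool_pos: [603.2, 128.9, 255.1]
tcp_rot: [3.142, 0.003, -3.052]
contact_force: [-0.1, 0.2, -3.6]
grip_width: 39.7
finger_force: 30.0
[(-41, 7), (-40, 10), (-39, 14), (-38, 19), (-37, 23), (-36, 27), (-35, 28), (-34, 28), (-33, 29), (-32, 29), (-31, 29), (31, 29), (32, 23), (33, 17), (34, 11), (35, 7), (36, 5), (37, 3), (38, 2), (39, 1), (40, 1), (41, 1)]
b delta m [0.0005, -0.0001, 0.0421] spin 0.0003 | yaw now -3.052 tool [603.2, 128.9, 255.1]
```

```bash
python3 -m inch '[[-0.0005,0,0.008,0,0],[-0.0005,0,0.016,0,0],[-0.0005,0,0.02,0,0],[-0.0005,0,0.023,0,0],[-0.0005,0,0.025,0,0],[-0.0005,0,0.027,0,0],[-0.0005,0,0.027,0,0]]'
```

```text
time: 23.23
tool_pos: [603.2, 128.8, 225.8]
tcp_rot: [3.142, -0.001, -3.052]
contact_force: [0.1, -0.0, -2.5]
grip_width: 40.3
finger_force: 30.0
```

```bash
python3 -m inch '[[0,0,0.003,0,0],[0,0,0.006,0,0],[0,0,0.009,0,0],[0,0,0.012,0,0],[0,0,0.014,0,0],[0,0,0.014,0,0]]'
```

```text
time: 23.73
tool_pos: [603.2, 128.8, 213.6]
tcp_rot: [3.142, 0.0, -3.052]
contact_force: [-3.7, -1.0, 8.7]
grip_width: 39.5
finger_force: 30.0
```

```bash
python3 -m inch '[[0,0,0,0,0.3],[0,0,0,0,0.62],[0,0,0,0,0.62],[0,0,0,0,0.62],[0,0,-0.04,0,0.6],[0,0,-0.08,0,0.3],[0,0,-0.1,0,0],[0,0,-0.1,0,0]]'
python3 -m inch '[[0,0,0,0,0],[0,0,0,0,0],[0,0,0,0,0],[0,0,0,0,0]]'
python3 - <<'E'
from h import *
w=n2w(-20,110);print(w);to(w[0],w[1],75,np.pi+.089,"c top");to(*n2w(-20,0)[:2],75,np.pi+.089,"b top")
E
```

```text
time: 24.4
tool_pos: [604.6, 129.0, 317.9]
tcp_rot: [3.142, 0.01, -3.052]
contact_force: [0.5, 0.1, 0.7]
grip_width: 39.6
finger_force: 0.0
time: 24.73
tool_pos: [603.0, 128.8, 310.5]
tcp_rot: [3.141, -0.003, -3.052]
contact_force: [0.3, 0.2, -0.8]
grip_width: 13.0
finger_force: 0.0
[593.10207704 238.28698146   0.        ]
c top delta m [-0.0, 0.1099, 0.0575] spin 0.0001 | yaw now -3.052 tool [603.0, 128.8, 310.5]
b top delta m [-0.0, -0.0001, 0.0575] spin 0.0001 | yaw now -3.052 tool [603.0, 128.8, 310.5]
```

```bash
python3 -m inch '[[0,0.04,0,0,0],[0,0.08,0,0,0],[0,0.11,0.0,0,0],[0,0.11,0.03,0,0],[0,0.11,0.0575,0,0],[0,0.11,0.064,0,0],[0,0.11,0.067,0,0],[0,0.11,0.067,0,0]]'
python3 -m inch '[[0,0,0.002,0,0],[0,0,0.004,0,0],[0,0,0.005,0,0],[0,0,0.005,0,0]]'
python3 -m inch '[[0,0,0.002,0,0],[0,0,0.004,0,0],[0,0,0.004,0,0]]'
```

```text
time: 25.4
tool_pos: [593.7, 238.1, 244.7]
tcp_rot: [-3.141, -0.001, -3.053]
contact_force: [-0.0, -0.1, -0.2]
grip_width: 0.7
finger_force: 0.0
time: 25.73
tool_pos: [593.7, 238.2, 240.9]
tcp_rot: [3.141, 0.001, -3.053]
contact_force: [0.4, 0.1, 0.1]
grip_width: 0.8
finger_force: 0.0
time: 25.98
tool_pos: [593.7, 238.4, 238.2]
tcp_rot: [3.141, 0.002, -3.052]
contact_force: [-3.3, -0.6, 10.7]
grip_width: 0.7
finger_force: 5.7
```

Housing c's top is at z ≈ 60, so it is fully down. Now I close lever c.

```bash
python3 -m inch '[[0,0,-0.02,0,0.3],[0,0,-0.05,0,0.5],[0,0,-0.08,0,0.5],[0,0,-0.08,0,0.5],[0,0,-0.08,0,0.5]]'
python3 - <<'E'
from h import *
P=[capture("top")]
for t in(1.6,1.65,1.7): print(post(110,t),post(0,t))
print([np.round(toworld(P[0],(150.+0,0),108)) for _ in [0]][:0])
to(656,188,130,np.pi+.089,"c post");to(656,188,78,np.pi+.089,"c post")
r=R.from_euler('xyz',get_obs()["tcp_rot"])
a=post(110,1.68)
for t in np.arange(1.53,-.2,-.15): print(round(t,2),np.round(r.inv().apply(post(110,t)-a)/1000,4)[:2].tolist())
E
```

```text
time: 26.4
tool_pos: [593.8, 238.5, 318.4]
tcp_rot: [3.141, 0.005, -3.052]
contact_force: [-0.0, -0.1, -1.9]
grip_width: 29.1
finger_force: 0.0
[654.37046664 188.55930761 108.        ] [664.14754732  78.99467512 108.        ]
[657.09203375 188.95173222 108.        ] [666.86911444  79.38709972 108.        ]
[659.79058655 189.47968805 108.        ] [669.56766724  79.91505556 108.        ]
[]
c post delta m [-0.0579, -0.0558, 0.0086] spin 0.0002 | yaw now -3.052 tool [593.4, 238.4, 316.5]
c post delta m [-0.0578, -0.0558, 0.0606] spin 0.0002 | yaw now -3.052 tool [593.4, 238.4, 316.5]
1.53 [0.0082, -0.0003]
1.38 [0.0164, 0.0007]
1.23 [0.0244, 0.0028]
1.08 [0.0319, 0.0062]
0.93 [0.0389, 0.0106]
0.78 [0.0451, 0.016]
0.63 [0.0504, 0.0223]
0.48 [0.0548, 0.0293]
0.33 [0.058, 0.0369]
0.18 [0.0601, 0.0448]
0.03 [0.061, 0.053]
-0.12 [0.0606, 0.0613]
```

```bash
python3 -m inch '[[-0.02,-0.02,0,0,0.5],[-0.04,-0.04,0,0,0.5],[-0.06,-0.0555,0,0,0.5],[-0.06,-0.0555,0,0,0.5],[-0.06,-0.0555,0.03,0,0.5],[-0.06,-0.0555,0.0605,0,0.5],[-0.06,-0.0555,0.0605,0,0],[-0.06,-0.0555,0.0605,0,0]]'
python3 -m inch '[[0,0,0,0,0],[0,0,0,0,0],[0,0,0,0,0],[0,0,0,0,0],[0,0,0,0,0]]'
python3 -m inch '[[0.004,0,0,0,0],[0.0082,-0.0003,0,0,0],[0.0123,0.0002,0,0,0],[0.0164,0.0007,0,0,0],[0.0204,0.0017,0,0,0],[0.0244,0.0028,0,0,0],[0.0282,0.0045,0,0,0],[0.0319,0.0062,0,0,0]]'
python3 -m inch '[[0.0035,0.0022,0,0,0],[0.007,0.0044,0,0,0],[0.0101,0.0071,0,0,0],[0.0132,0.0098,0,0,0],[0.0158,0.013,0,0,0],[0.0185,0.0161,0,0,0],[0.0207,0.0196,0,0,0],[0.0229,0.0231,0,0,0]]'
python3 -m inch '[[0.0016,0.0038,0,0,0],[0.0032,0.0076,0,0,0],[0.0042,0.0115,0,0,0],[0.0053,0.0155,0,0,0],[0.0057,0.0196,0,0,0],[0.0062,0.0237,0,0,0],[0.0062,0.027,0,0,0],[0.0062,0.027,0,0,0]]'
```

```text
time: 27.12
tool_pos: [657.5, 188.6, 253.3]
tcp_rot: [-3.142, -0.004, -3.052]
contact_force: [-0.6, -0.1, -0.3]
grip_width: 36.7
finger_force: 0.0
time: 27.53
tool_pos: [658.1, 187.5, 255.6]
tcp_rot: [-3.14, -0.001, -3.053]
contact_force: [0.3, -4.7, -0.4]
grip_width: 14.1
finger_force: 29.3
time: 28.2
tool_pos: [628.0, 196.0, 256.1]
tcp_rot: [3.132, 0.014, -3.053]
contact_force: [21.3, 23.7, -17.5]
grip_width: 8.3
finger_force: 29.2
time: 28.87
tool_pos: [609.3, 216.7, 257.1]
tcp_rot: [3.132, 0.036, -3.054]
contact_force: [55.1, 21.7, -34.5]
grip_width: 2.8
finger_force: 39.9
time: 29.53
tool_pos: [604.0, 236.9, 257.5]
tcp_rot: [-3.14, 0.041, -3.054]
contact_force: [63.0, -4.5, -33.8]
grip_width: 0.3
finger_force: 33.4
```

```bash
python3 -m inch '[[-0.006,0,0,0,0],[-0.012,0,0,0,0],[-0.018,0,0,0,0],[-0.018,0,0,0,0],[-0.018,0,-0.03,0,0],[-0.018,0,-0.06,0,0],[-0.018,0,-0.06,0,0]]'
python3 - <<'E'
from h import *
P=[capture("side")]
save(P[0],"c3",(215,110,300,195),7);print(get_obs()["tool_pos"],get_obs()["tcp_rot"],get_obs()["contact_force"])
E
```

```text
time: 30.12
tool_pos: [611.0, 241.4, 321.9]
tcp_rot: [3.139, 0.009, -3.052]
contact_force: [1.6, 1.1, 0.1]
grip_width: 0.4
finger_force: 0.0
[610.41552029 241.34281785 319.38283796] [ 3.13986173  0.00602363 -3.05191443] [ 0.95813718 -0.35741877  0.04390658]
```

View pics/c3.png

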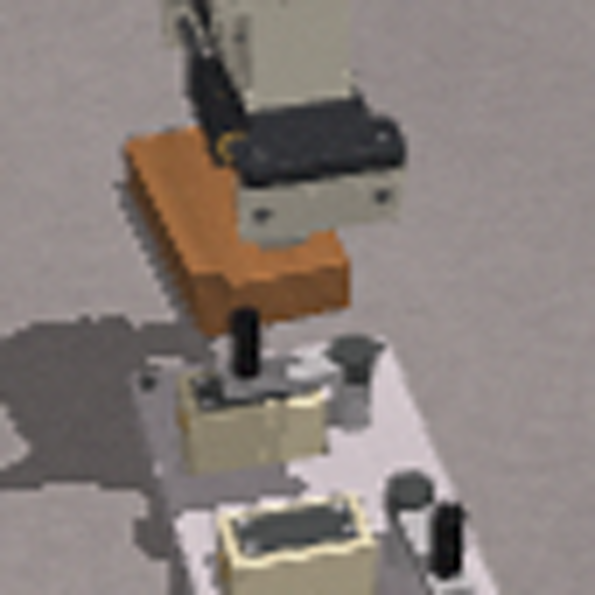

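Lever c is nearly shut. I push its post to the stop from the -y side with closed fingers.

```bash
python3 - <<'E'
from h import *
to(593.5,196,130,np.pi+.089,"");to(593.5,196,80,np.pi+.089,"")
E
```

```text
delta m [0.021, -0.0437, 0.0112] spin 0.0007 | yaw now -3.052 tool [610.4, 241.3, 319.4]
 delta m [0.0213, -0.0438, 0.0612] spin 0.0007 | yaw now -3.052 tool [610.4, 241.3, 319.4]
```

```bash
python3 -m inch '[[0.01,-0.022,0,0,0],[0.021,-0.0438,0,0,0],[0.021,-0.0438,0,0,0],[0.021,-0.0438,0.03,0,0],[0.021,-0.0438,0.0575,0,0],[0.021,-0.0438,0.0575,0,0],[0.021,-0.0438,0.0575,0,0]]'
python3 -m inch '[[0,0.004,0,0,0],[0,0.008,0,0,0],[0,0.011,0,0,0],[0,0.013,0,0,0],[0,0.013,0,0,0]]'
python3 -m inch '[[0,0.002,0,0,0],[0,0.004,0,0,0],[0,0.006,0,0,0],[0,0.006,0,0,0]]'
```

```text
time: 30.75
tool_pos: [592.5, 195.7, 256.6]
tcp_rot: [-3.141, -0.005, -3.052]
contact_force: [0.3, -1.2, -0.2]
grip_width: 0.5
finger_force: 0.0
time: 31.17
tool_pos: [592.2, 208.9, 259.1]
tcp_rot: [3.141, 0.001, -3.052]
contact_force: [0.2, -0.4, 0.2]
grip_width: 0.4
finger_force: 0.0
time: 31.5
tool_pos: [592.1, 211.8, 258.7]
tcp_rot: [-3.136, -0.0, -3.053]
contact_force: [0.1, -14.2, 3.5]
grip_width: 0.4
finger_force: 6.7
```

Lever c is on its stop (14 N at the expected place). I close lever b the same way: first push -x from behind, then +y.

```bash
python3 -m inch '[[0,-0.004,0,0,0],[0,-0.008,-0.02,0,0],[0,-0.008,-0.06,0,0],[0,-0.008,-0.06,0,0]]'
python3 - <<'E'
from h import *
to(702,79,130,np.pi+.089,"");to(702,79,80,np.pi+.089,"");to(642,90,80,np.pi+.089)
E
```

```text
time: 31.83
tool_pos: [593.9, 206.3, 325.3]
tcp_rot: [3.14, 0.011, -3.053]
contact_force: [1.7, 0.1, -0.3]
grip_width: 0.3
finger_force: 0.0
 delta m [-0.0962, -0.1364, 0.0181] spin -0.0003 | yaw now -3.053 tool [593.9, 206.3, 325.3]
 delta m [-0.0956, -0.1365, 0.0681] spin -0.0003 | yaw now -3.053 tool [593.9, 206.3, 325.3]
 delta m [-0.0369, -0.1202, 0.0675] spin -0.0003 | yaw now -3.053 tool [593.9, 206.3, 325.3]
```

```bash
python3 -m inch '[[-0.024,-0.034,0,0,0],[-0.048,-0.068,0,0,0],[-0.072,-0.1,0,0,0],[-0.0956,-0.1365,0,0,0],[-0.0956,-0.1365,0,0,0],[-0.0956,-0.1365,0.03,0,0],[-0.0956,-0.1365,0.0605,0,0],[-0.0956,-0.1365,0.0605,0,0]]'
python3 -m inch '[[0.007,0.002,0,0,0],[0.014,0.003,0,0,0],[0.021,0.005,0,0,0],[0.029,0.008,0,0,0],[0.037,0.01,0,0,0],[0.045,0.013,0,0,0],[0.053,0.015,0,0,0],[0.0587,0.0163,0,0,0]]'
python3 -m inch '[[0,0,0,0,0],[0,0,0,0,0],[0,0,0,0,0]]'
```

```text
time: 32.5
tool_pos: [698.0, 78.4, 251.0]
tcp_rot: [3.14, -0.011, -3.053]
contact_force: [-2.4, -0.0, -1.7]
grip_width: 0.3
finger_force: 0.0
time: 33.17
tool_pos: [640.6, 91.1, 260.2]
tcp_rot: [3.14, 0.007, -3.052]
contact_force: [5.9, 4.0, -1.1]
grip_width: 0.6
finger_force: 3.0
time: 33.42
tool_pos: [640.5, 90.2, 259.4]
tcp_rot: [3.141, 0.003, -3.052]
contact_force: [3.2, 2.4, 2.1]
grip_width: 0.6
finger_force: 1.8
```

```bash
python3 -m inch '[[-0.006,0,0,0,0],[-0.006,0,-0.03,0,0],[-0.006,0,-0.06,0,0],[-0.006,0,-0.06,0,0],[-0.006,0,-0.06,0,0]]'
python3 - <<'E'
from h import *
to(623,54,130,np.pi+.089,"");to(623,54,81,np.pi+.089,"")
r=R.from_euler('xyz',get_obs()["tcp_rot"])
for t in(.8,.7,.6,.5,.4,.3,.2,.1,0,-.05): print(t,np.round(r.inv().apply(post(0,t)-[0,27.2,0]-[623,54,108])/1000,4)[:2].tolist())
E
```

```text
time: 33.83
tool_pos: [646.4, 90.0, 319.6]
tcp_rot: [-3.141, 0.003, -3.053]
contact_force: [-1.1, -0.1, -0.8]
grip_width: 0.9
finger_force: 0.0
 delta m [0.0265, -0.0337, 0.0115] spin -0.0 | yaw now -3.053 tool [646.4, 90.0, 319.6]
 delta m [0.0267, -0.0337, 0.0605] spin -0.0 | yaw now -3.053 tool [646.4, 90.0, 319.6]
0.8 [-0.0009, 0.0097]
0.7 [0.0029, 0.0137]
0.6 [0.0062, 0.0181]
0.5 [0.0091, 0.0228]
0.4 [0.0115, 0.0277]
0.3 [0.0134, 0.0329]
0.2 [0.0147, 0.0382]
0.1 [0.0155, 0.0436]
0 [0.0158, 0.0491]
-0.05 [0.0157, 0.0519]
```

```bash
python3 -m inch '[[0.013,-0.017,0,0,0],[0.0267,-0.0337,0,0,0],[0.0267,-0.0337,0,0,0],[0.0267,-0.0337,0.03,0,0],[0.0267,-0.0337,0.0605,0,0],[0.0267,-0.0337,0.0605,0,0],[0.0267,-0.0337,0.0605,0,0]]'
python3 -m inch '[[-0.0005,0.005,0,0,0],[0,0.0097,0,0,0],[0.0029,0.0137,0,0,0],[0.0062,0.0181,0,0,0],[0.0091,0.0228,0,0,0],[0.0115,0.0277,0,0,0],[0.0134,0.0329,0,0,0],[0.0147,0.0382,0,0,0]]'
python3 -m inch '[[0.0004,0.003,0,0,0],[0.0008,0.0054,0,0,0],[0.001,0.008,0,0,0],[0.0011,0.0109,0,0,0],[0.001,0.0137,0,0,0],[0.001,0.015,0,0,0],[0.001,0.015,0,0,0]]'
```

```text
time: 34.42
tool_pos: [621.8, 54.4, 255.1]
tcp_rot: [3.141, -0.006, -3.052]
contact_force: [0.5, -0.4, 0.7]
grip_width: 0.3
finger_force: 0.0
time: 35.08
tool_pos: [603.7, 91.0, 258.7]
tcp_rot: [-3.14, 0.0, -3.052]
contact_force: [-2.6, -4.0, -0.0]
grip_width: 0.1
finger_force: 2.1
time: 35.67
tool_pos: [602.4, 102.8, 258.2]
tcp_rot: [-3.135, 0.001, -3.052]
contact_force: [-1.9, -21.2, 4.9]
grip_width: 0.4
finger_force: 10.5
```

Lever b is on its stop (21 N). Next is the right housing: retreat and re-measure.

```bash
python3 -m inch '[[0,-0.006,0,0,0],[0,-0.008,-0.03,0,0],[0,-0.008,-0.06,0,0.3],[0.04,0.02,-0.06,0,0.9],[0.08,0.05,-0.06,0,0.9],[0.12,0.08,-0.06,0,0.9],[0.15,0.11,-0.06,0,0.9],[0.15,0.11,-0.06,0,0.9]]'
python3 - <<'E'
from h import *
P=[capture("top"),capture("side")]
print([[float(x) for x in r] for r in housings(P)])
for r in refine(P,(433.7,-10.8,.16)): print("   ",r)
to(433.7,-10.8,100,np.pi+.157)
E
```

```text
time: 36.33
tool_pos: [439.6, 204.1, 317.6]
tcp_rot: [3.14, -0.0, -3.052]
contact_force: [-0.2, 0.4, -0.3]
grip_width: 36.0
finger_force: 0.0
[[2.0, 433.287, -7.819, 0.108, 84.741], [2.0, 601.543, 132.244, 0.077, 251.248], [2.0, 594.405, 244.645, 0.058, 264.386]]
    (433.33, -11.521, 0.158, 37.666)
    (433.978, -10.363, 0.144, 8.473)
    (433.048, -11.394, 0.202, 21.306)
 delta m [0.0286, -0.212, 0.0396] spin -0.0661 | yaw now -3.051 tool [442.9, 202.9, 317.9]
```

```bash
python3 -m inch '[[0.005,-0.04,0,-0.066,0.9],[0.01,-0.08,0,-0.066,0.9],[0.015,-0.12,0,-0.066,0.9],[0.02,-0.16,0.02,-0.066,0.9],[0.026,-0.195,0.04,-0.066,0.9],[0.0286,-0.212,0.04,-0.066,0.9],[0.0286,-0.212,0.04,-0.066,0.9],[0.0286,-0.212,0.04,-0.066,0.9]]'
python3 -m inch '[[0,0,0,0,0.9],[0,0,0,0,0.9]]'
python3 - <<'E'
from h import *
to(433.7,-10.9,25,np.pi+.157)
E
```

```text
time: 37.2
tool_pos: [434.0, -13.4, 277.1]
tcp_rot: [3.141, 0.001, -2.991]
contact_force: [-0.8, 0.2, 0.2]
grip_width: 82.4
finger_force: 0.0
time: 37.37
tool_pos: [433.6, -11.1, 277.6]
tcp_rot: [-3.142, 0.001, -2.986]
contact_force: [0.2, 0.3, -0.4]
grip_width: 83.0
finger_force: 0.0
 delta m [-0.0001, 0.0002, 0.0746] spin -0.0012 | yaw now -2.986 tool [433.6, -11.1, 277.6]
```

```bash
python3 -m inch '[[0,0,0.02,0,0.9],[0,0,0.04,0,0.9],[0,0,0.06,0,0.9],[0,0,0.0746,0,0.9],[0,0,0.0746,0,0.9],[0,0,0.0746,0,0.0],[0,0,0.0746,0,0],[0,0,0.0746,0,0]]'
python3 -m inch '[[0,0,0,0,0],[0,0,0,0,0],[0,0,0,0,0],[0,0,0,0,0],[0,0,-0.02,0,0],[0,0,-0.05,0,0],[0,0,-0.08,0,0],[0,0,-0.1,0,0]]'
python3 - <<'E'
from h import *
w=n2w(-20,-110);print(w);to(w[0],w[1],80,np.pi+.089,"a above")
E
```

```text
time: 38.03
tool_pos: [433.6, -11.3, 203.7]
tcp_rot: [-3.141, 0.002, -2.986]
contact_force: [-0.2, -0.1, -0.0]
grip_width: 67.3
finger_force: 0.0
time: 38.7
tool_pos: [433.1, -11.6, 304.7]
tcp_rot: [-3.141, 0.002, -2.986]
contact_force: [0.6, 0.2, -2.3]
grip_width: 39.8
finger_force: 30.0
[612.65623841  19.15771647   0.        ]
a above delta m [-0.1821, 0.0027, 0.047] spin 0.0661 | yaw now -2.986 tool [433.1, -11.6, 304.7]
```

```bash
python3 -m inch '[[-0.035,0,0,0.066,0],[-0.07,0.001,0,0.066,0],[-0.105,0.002,0,0.066,0],[-0.14,0.0027,0,0.066,0],[-0.17,0.0027,0,0.066,0],[-0.182,0.0027,0,0.066,0],[-0.182,0.0027,0.02,0.066,0],[-0.182,0.0027,0.048,0.066,0]]'
python3 -m inch '[[0,0,0,0,0],[0,0,0,0,0],[0,0,0,0,0]]'
python3 - <<'E'
from h import *
xs,a=xprof(25)
print([(int(x),int(v)) for x,v in zip(xs,a) if abs(abs(x)-36)<6])
w=n2w(-20,-110);to(w[0],w[1],35,np.pi+.089,"a")
E
```

```text
time: 39.37
tool_pos: [613.9, 19.3, 255.7]
tcp_rot: [-3.141, 0.005, -3.052]
contact_force: [1.0, -0.8, -3.2]
grip_width: 39.8
finger_force: 30.0
time: 39.62
tool_pos: [612.7, 19.1, 255.5]
tcp_rot: [-3.142, 0.001, -3.053]
contact_force: [0.2, -0.6, -1.6]
grip_width: 39.8
finger_force: 30.0
[(-41, 5), (-40, 8), (-39, 11), (-38, 15), (-37, 20), (-36, 25), (-35, 28), (-34, 28), (-33, 29), (-32, 29), (-31, 30), (31, 28), (32, 23), (33, 19), (34, 15), (35, 12), (36, 9), (37, 7), (38, 6), (39, 6), (40, 6), (41, 5)]
a delta m [0.0003, 0.0001, 0.0431] spin 0.0001 | yaw now -3.053 tool [612.8, 19.1, 256.1]
```

```bash
python3 -m inch '[[0.0004,0,0.008,0,0],[0.0004,0,0.016,0,0],[0.0004,0,0.02,0,0],[0.0004,0,0.023,0,0],[0.0004,0,0.026,0,0],[0.0004,0,0.028,0,0],[0.0004,0,0.028,0,0]]'
```

```text
time: 40.25
tool_pos: [612.0, 19.2, 226.1]
tcp_rot: [3.141, -0.001, -3.052]
contact_force: [-0.4, -1.0, -2.3]
grip_width: 39.8
finger_force: 30.0
```

```bash
python3 -m inch '[[0,0,0.003,0,0],[0,0,0.006,0,0],[0,0,0.009,0,0],[0,0,0.012,0,0],[0,0,0.0145,0,0],[0,0,0.0145,0,0]]'
```

```text
time: 40.75
tool_pos: [612.0, 19.2, 213.0]
tcp_rot: [-3.142, 0.0, -3.052]
contact_force: [-4.2, -0.3, 5.4]
grip_width: 40.2
finger_force: 30.0
```

```bash
python3 -m inch '[[0,0,0,0,0.3],[0,0,0,0,0.62],[0,0,0,0,0.62],[0,0,0,0,0.62],[0,0,-0.04,0,0.6],[0,0,-0.08,0,0.3],[0,0,-0.106,0,0],[0,0,-0.106,0,0]]'
python3 -m inch '[[0,0,0,0,0],[0,0,0,0,0],[0,0,0,0,0]]'
python3 - <<'E'
from h import *
s=n2w(55+17.5+10,-162);to(s[0],s[1],80,np.pi+.089,"start")
r=R.from_euler('xyz',get_obs()["tcp_rot"])
for t in(1.9,1.7,1.5,1.3,1.1,.9,.8): print(t,np.round(r.inv().apply(post(-110,t)+R.from_euler('z',.089).apply([17.5,0,0])-[*s[:2],108])/1000,4)[:2].tolist())
s2=post(-110,.8)-[0,27+10,0];to(s2[0],s2[1],80,np.pi+.089,"second start")
for t in(.8,.7,.6,.5,.4,.3,.2,.1,0,-.05): print(t,np.round(r.inv().apply(post(-110,t)-[0,27.2,0]-[*s2[:2],108])/1000,4)[:2].tolist())
print(s,s2)
E
```

```text
time: 41.42
tool_pos: [613.5, 19.1, 324.7]
tcp_rot: [-3.14, 0.012, -3.052]
contact_force: [0.2, -0.7, 0.6]
grip_width: 40.0
finger_force: 0.0
time: 41.67
tool_pos: [611.6, 19.2, 316.4]
tcp_rot: [3.141, -0.003, -3.052]
contact_force: [-1.3, -0.2, 0.7]
grip_width: 20.1
finger_force: 0.0
start delta m [-0.1037, -0.0522, 0.0581] spin 0.0002 | yaw now -3.052 tool [611.6, 19.2, 316.4]
1.9 [0.0122, -0.0]
1.7 [0.0229, -0.0025]
1.5 [0.0339, -0.0029]
1.3 [0.0447, -0.001]
1.1 [0.0549, 0.003]
0.9 [0.0642, 0.0089]
0.8 [0.0683, 0.0126]
second start delta m [-0.0146, -0.0765, 0.0583] spin 0.0002 | yaw now -3.052 tool [611.6, 19.2, 316.4]
0.8 [-0.0009, 0.0098]
0.7 [0.0029, 0.0138]
0.6 [0.0062, 0.0182]
0.5 [0.0091, 0.0228]
0.4 [0.0115, 0.0278]
0.3 [0.0133, 0.033]
0.2 [0.0147, 0.0383]
0.1 [0.0155, 0.0437]
0 [0.0158, 0.0492]
-0.05 [0.0157, 0.052]
[719.37244774 -23.52601188   0.        ] [632.77817157 -55.65805027 108.        ]
```

```bash
python3 -m inch '[[-0.03,-0.015,0,0,0],[-0.06,-0.03,0,0,0],[-0.09,-0.045,0,0,0],[-0.1037,-0.0522,0,0,0],[-0.1037,-0.0522,0,0,0],[-0.1037,-0.0522,0.03,0,0],[-0.1037,-0.0522,0.058,0,0],[-0.1037,-0.0522,0.058,0,0]]'
python3 -m inch '[[0.006,0,0,0,0],[0.0122,0,0,0,0],[0.0229,-0.0025,0,0,0],[0.0339,-0.0029,0,0,0],[0.0447,-0.001,0,0,0],[0.0549,0.003,0,0,0],[0.0642,0.0089,0,0,0],[0.0683,0.0126,0,0,0]]'
python3 -m inch '[[0,0,0,0,0],[0,0,0,0,0],[-0.006,0,0,0,0],[-0.006,0,-0.03,0,0],[-0.006,0,-0.06,0,0],[-0.006,0,-0.06,0,0],[-0.006,0,-0.06,0,0]]'
python3 - <<'E'
from h import *
s2=post(-110,.8)-[0,27+10,0];to(s2[0],s2[1],80,np.pi+.089,"second start")
E
```

```text
time: 42.33
tool_pos: [717.4, -22.9, 252.2]
tcp_rot: [3.138, -0.013, -3.052]
contact_force: [-0.9, 0.9, -2.1]
grip_width: 0.3
finger_force: 0.0
time: 43.0
tool_pos: [650.2, -17.3, 263.3]
tcp_rot: [-3.14, 0.005, -3.053]
contact_force: [3.1, -2.5, 0.5]
grip_width: 0.4
finger_force: 1.4
time: 43.58
tool_pos: [657.7, -16.5, 322.2]
tcp_rot: [-3.141, 0.004, -3.052]
contact_force: [0.7, 0.2, -1.4]
grip_width: 0.4
finger_force: 0.0
second start delta m [0.0286, -0.0367, 0.0641] spin 0.0003 | yaw now -3.052 tool [657.7, -16.5, 322.2]
```

```bash
python3 -m inch '[[0.014,-0.018,0,0,0],[0.0286,-0.0367,0,0,0],[0.0286,-0.0367,0,0,0],[0.0286,-0.0367,0.03,0,0],[0.0286,-0.0367,0.062,0,0],[0.0286,-0.0367,0.062,0,0],[0.0286,-0.0367,0.062,0,0]]'
python3 -m inch '[[-0.0005,0.005,0,0,0],[0,0.0097,0,0,0],[0.0029,0.0137,0,0,0],[0.0062,0.0181,0,0,0],[0.0091,0.0228,0,0,0],[0.0115,0.0277,0,0,0],[0.0134,0.0329,0,0,0],[0.0147,0.0382,0,0,0]]'
python3 -m inch '[[0.0004,0.003,0,0,0],[0.0008,0.0054,0,0,0],[0.001,0.008,0,0,0],[0.0011,0.0109,0,0,0],[0.001,0.0137,0,0,0],[0.001,0.015,0,0,0],[0.001,0.015,0,0,0]]'
```

```text
time: 44.17
tool_pos: [631.3, -55.3, 256.0]
tcp_rot: [3.14, -0.005, -3.052]
contact_force: [0.5, 0.9, 0.8]
grip_width: 0.5
finger_force: 0.0
time: 44.83
tool_pos: [613.0, -19.1, 259.6]
tcp_rot: [-3.14, 0.0, -3.052]
contact_force: [-2.2, -4.7, 0.8]
grip_width: 0.5
finger_force: 2.2
time: 45.42
tool_pos: [611.6, -6.9, 259.0]
tcp_rot: [-3.135, 0.001, -3.052]
contact_force: [-2.8, -19.0, 3.1]
grip_width: 0.4
finger_force: 9.4
```

Lever a is shut too (19 N at the stop). Now the stopper: retreat and fit the stand, knob and jar.

```bash
python3 -m inch '[[0,-0.006,0,0,0],[0,-0.008,-0.03,0,0],[0,-0.008,-0.06,0,0.3],[0.02,0.03,-0.06,0,0.6],[0.05,0.06,-0.06,0,0.6],[0.08,0.09,-0.06,0,0.6],[0.1,0.12,-0.06,0,0.6],[0.1,0.12,-0.06,0,0.6]]'
cat >> h.py <<'E'
def fitcyl(p,m,x0,cyls):
    def cost(v):
        Q=np.vstack([circ(v[0],v[1],r,z) for r,z in cyls]);return ((sil(p,Q)-m)**2).sum()
    v=np.array(x0,float);r=minimize(cost,v,method='Nelder-Mead',options=dict(initial_simplex=np.vstack([v,v+[8,0],v+[0,8]]),xatol=.1,fatol=.05))
    return np.round(r.x,1).tolist(),round(r.fun,1),int(m.sum())
def blob(m,p,c,r):
    m=m.astype(np.uint8)*(sil(p,box(2*r,2*r,80)+[c[0],c[1],0],1)>.5).astype(np.uint8)
    n,lab,st,_=cv2.connectedComponentsWithStats(m);k=1+np.argmax(st[1:,4])
    o=np.zeros(m.shape,np.uint8);cv2.fillConvexPoly(o,cv2.convexHull(np.argwhere(lab==k)[:,::-1].astype(np.int32)),1);return o.astype(float)
E
python3 - <<'E'
from h import *
P=[capture("top"),capture("side")]
for p in P:
    g=p["color"].min(2);v=p["color"].max(2).astype(int)
    c=(437,-207)
    print("stand",fitcyl(p,blob(g>145,p,c,45),c,[(32,0),(32,36)]))
    print("stopper",fitcyl(p,blob(v<55,p,c,36),c,[(27,36),(27,44),(14,44),(14,72)]))
    for t,z in(("jar_rim",85),("trap_jar",0),("stopper",6)):
        for d in tip_of(p,t)[:1]: print(t,np.round(toworld(p,d["centre"],z)[:2],1),round(d["conf"],2))
    d=trace(p,"trap_jar")[0];print("jar",fitcyl(p,d["pixels"].astype(float),(625,-174),[(40,0),(40,50),(25,65),(25,85)]))
save(P[1],"s1",(190,240,330,384),4)
E
```

```text
time: 46.08
tool_pos: [496.7, 111.0, 318.2]
tcp_rot: [3.138, -0.003, -3.049]
contact_force: [0.3, 0.4, -0.9]
grip_width: 35.8
finger_force: 0.0
stand ([445.4, -203.2], np.float64(224.8), 108)
stopper ([431.7, -205.8], np.float64(17.4), 204)
jar_rim [ 619.9 -173.2] 0.73
trap_jar [ 639.9 -171.8] 0.74
stopper [ 431.4 -207.1] 0.46
jar ([620.0, -169.7], np.float64(283.3), 841)
stand ([428.4, -195.2], np.float64(173.1), 423)
stopper ([430.6, -209.0], np.float64(38.8), 299)
jar_rim [ 628.7 -179.7] 0.56
trap_jar [ 614.5 -170.3] 0.66
stopper [ 435.9 -209.8] 0.59
jar ([624.0, -184.8], np.float64(333.8), 1286)
```

```bash
python3 - <<'E'
from h import *
P=[capture("top"),capture("side")]
disc(P,((320.6,172.1),(283.3,254.7)),85,"rim")
pl=[np.array([(18,30),(117,40),(103,145),(5,130)])/3.4+[300,150],(np.array([(603,45),(697,42),(708,132),(602,133)])-[391,0])/2.85+[190,240]]
cs=[]
for q in pl:
    a,b,c,d=q;M=np.array([c-a,b-d]).T;s=np.linalg.solve(M,b-a);cs.append(a+s[0]*(c-a))
disc(P,cs,3,"plate")
out=[]
for p,c,bx,S in((P[0],(626.2,-172.6),(300,155,340,200),9),(P[1],(623.8,-175.4),(260,240,305,300),6)):
    im=cv2.resize(np.ascontiguousarray(p["color"][:,:,::-1]),None,fx=S,fy=S,interpolation=cv2.INTER_CUBIC)
    for r,z,col in((25,85,(0,255,0)),(21,85,(0,255,255)),(40,0,(0,0,255))): draw(im,p,circ(*c,r,z),col,S)
    out.append(cv2.resize(im[bx[1]*S:bx[3]*S,bx[0]*S:bx[2]*S],(390,480)))
cv2.imwrite("pics/jar.png",np.hstack(out))
E
```

```text
rim [[622.7, -171.0], [626.0, -182.3]] tri [626.8, -173.3, 72.2]
plate [[626.9, -175.1], [626.2, -174.0]] tri [626.3, -174.9, 4.3]
```

View pics/jar.png

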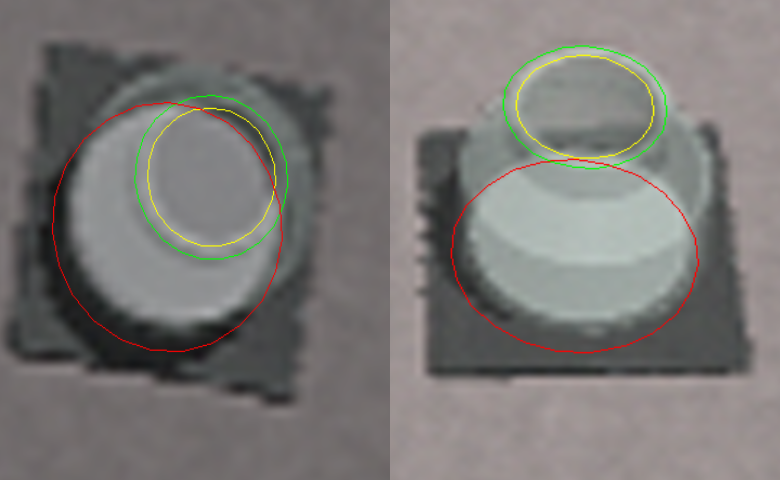

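The overlaid rim circles fall on the jar mouth in both views, so the jar is at (625,-174). Stopper is at (431.2,-207.4).

```bash
python3 - <<'E'
from h import *
to(431.2,-207.4,140,np.pi+.089)
E
```

```text
delta m [0.0974, -0.3061, -0.0001] spin -0.0006 | yaw now -3.053 tool [501.2, 106.1, 317.9]
```

```bash
python3 -m inch '[[0.012,-0.038,0,0,0.6],[0.024,-0.076,0,0,0.6],[0.036,-0.114,0,0,0.6],[0.048,-0.152,0,0,0.6],[0.06,-0.19,0,0,0.6],[0.073,-0.228,0,0,0.6],[0.085,-0.266,0,0,0.6],[0.0974,-0.3061,0,0,0.6]]'
python3 -m inch '[[0,0,0.03,0,0.6],[0,0,0.04,0,0.6],[0,0,0.04,0,0.6],[0,0,0.04,0,0.6]]'
python3 - <<'E'
from h import *
to(431.2,-207.4,48,np.pi+.089)
P=[capture("top"),capture("side")]
p=P[1];print(fitcyl(p,blob(p["color"].max(2)<55,p,(437,-207),36),(431,-207),[(27,36),(27,44),(14,44),(14,72)]))
E
```

```text
time: 47.35
tool_pos: [430.4, -208.5, 318.2]
tcp_rot: [3.142, 0.0, -3.053]
contact_force: [1.3, -0.9, -0.4]
grip_width: 55.1
finger_force: 0.0
time: 47.68
tool_pos: [431.2, -206.9, 277.9]
tcp_rot: [3.141, -0.001, -3.053]
contact_force: [0.0, 0.7, -0.3]
grip_width: 55.0
finger_force: 0.0
 delta m [-0.0, -0.0005, 0.0519] spin -0.0003 | yaw now -3.053 tool [431.2, -206.9, 277.9]
([429.2, -209.4], np.float64(209.5), 128)
```

```bash
python3 -m inch '[[0,0,0.02,0,0.6],[0,0,0.04,0,0.6],[0,0,0.052,0,0.6],[0,0,0.052,0,0.6],[0,0,0.052,0,0],[0,0,0.052,0,0],[0,0,0.052,0,0],[0,0,0.052,0,0]]'
python3 -m inch '[[0,0,0,0,0],[0,0,0,0,0],[0,0,-0.02,0,0],[0,0,-0.05,0,0],[0,0,-0.08,0,0],[0,0,-0.11,0,0],[0,0,-0.11,0,0]]'
python3 - <<'E'
from h import *
to(625,-174,155,np.pi+.089)
E
```

```text
time: 48.45
tool_pos: [431.6, -206.8, 227.1]
tcp_rot: [-3.14, 0.002, -3.052]
contact_force: [0.3, 0.3, -0.3]
grip_width: 33.0
finger_force: 0.0
time: 49.03
tool_pos: [432.2, -207.4, 341.4]
tcp_rot: [-3.135, 0.008, -3.052]
contact_force: [2.1, -0.7, -0.6]
grip_width: 27.4
finger_force: 30.0
 delta m [-0.1949, 0.0161, 0.0097] spin 0.0004 | yaw now -3.052 tool [432.2, -207.4, 341.4]
```

```bash
python3 -m inch '[[-0.035,0.003,0,0,0],[-0.07,0.006,0,0,0],[-0.105,0.009,0,0,0],[-0.14,0.012,0,0,0],[-0.175,0.015,0,0,0],[-0.1945,0.0161,0,0,0],[-0.1945,0.0161,0,0,0],[-0.1945,0.0161,0,0,0]]'
python3 - <<'E'
from h import *
to(625,-174,97,np.pi+.089)
p=capture("side")
t=get_obs()["tool_pos"];print(t)
m=blob(p["color"].max(2)<55,p,(625,-175),60);
S=6;im=cv2.resize(np.ascontiguousarray(p["color"][:,:,::-1]),None,fx=S,fy=S,interpolation=cv2.INTER_CUBIC)
z=t[2]-178-42
for r,zz in((13,0),(27,30),(27,38)): draw(im,p,circ(t[0]-1.2,t[1]-1.4,r,z+zz),(0,255,0),S)
draw(im,p,circ(623.8,-175.4,21,85),(0,0,255),S)
cv2.imwrite("pics/st.png",im[190*S:300*S,240*S:330*S])
E
```

```text
time: 49.7
tool_pos: [623.8, -172.9, 334.4]
tcp_rot: [3.141, -0.002, -3.051]
contact_force: [-0.2, -0.4, 0.1]
grip_width: 27.0
finger_force: 30.0
 delta m [-0.0012, -0.0013, 0.0594] spin 0.0014 | yaw now -3.051 tool [623.8, -172.9, 334.4]
[ 623.04066182 -173.25479502  334.79528975]
```

View pics/st.png

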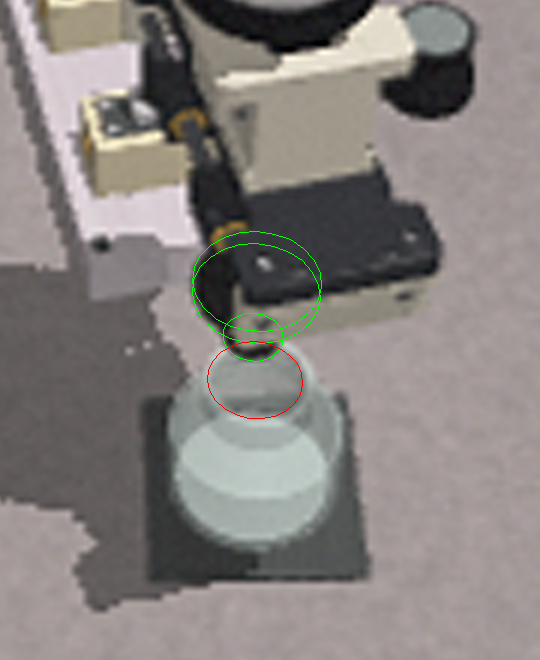

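```bash
python3 -m inch '[[-0.0015,-0.001,0.01,0,0],[-0.0015,-0.001,0.022,0,0],[-0.0015,-0.001,0.034,0,0],[-0.0015,-0.001,0.044,0,0],[-0.0015,-0.001,0.052,0,0],[-0.0015,-0.001,0.057,0,0],[-0.0015,-0.001,0.057,0,0]]'
python3 -m inch '[[0,0,0.002,0,0],[0,0,0.004,0,0],[0,0,0.006,0,0],[0,0,0.006,0,0]]'
```

```text
time: 50.33
tool_pos: [624.9, -174.5, 278.1]
tcp_rot: [3.141, -0.001, -3.053]
contact_force: [0.8, -0.3, -1.3]
grip_width: 27.6
finger_force: 30.0
time: 50.67
tool_pos: [625.0, -174.2, 275.9]
tcp_rot: [-3.14, 0.002, -3.052]
contact_force: [-5.4, 0.8, 12.1]
grip_width: 27.0
finger_force: 30.0
```

```bash
python3 -m inch '[[0,0,0.002,0,0],[0,0,0.003,0,0],[0,0,0.003,0,0]]'
python3 -m inch '[[0,0,-0.002,0,0.1],[0,0,-0.002,0,0.4],[0,0,-0.002,0,0.6],[0,0,-0.002,0,0.6],[0,0,-0.002,0,0.6],[0,0,-0.04,0,0.6],[0,0,-0.08,0,0.6],[0,0,-0.08,0,0.6]]'
python3 -m inch '[[0.04,0.01,0,0,0.6],[0.08,0.02,0,0,0.6],[0.12,0.04,0,0,0.6],[0.14,0.06,0,0,0.6],[0.14,0.08,0,0,0.6],[0.14,0.08,0,0,0.6]]'
python3 - <<'E'
from h import *
P=[capture("top"),capture("side")]
for p,c,bias in((P[0],(626.2,-172.6),1),(P[1],(623.8,-175.4),-1)):
    m=blob(p["color"].max(2)<60,p,c,40)
    for z0 in(55,59,63): print(z0,fitcyl(p,m,c,[(27,z0+30),(27,z0+38),(14,z0+38),(14,z0+66)]))
a=cv2.resize(P[1]["color"][130:300,200:320,::-1],None,fx=3.4,fy=3.4,interpolation=cv2.INTER_CUBIC)
b=cv2.resize(P[0]["color"][130:220,180:300,::-1],None,fx=3.2,fy=3.2,interpolation=cv2.INTER_CUBIC)
b=cv2.copyMakeBorder(b,0,a.shape[0]-b.shape[0],0,0,0)
cv2.imwrite("pics/fin.png",np.hstack([a,b]));print(a.shape,b.shape)
# valve
for p,s in zip(P,(1,-1)):
    v=p["color"].max(2).astype(int);g=p["color"].min(2)
    m=blob(v<50,p,(440,-375),45);ys,xs=np.nonzero(m)
    u=(xs.mean(),ys.mean());print("grip centroid",np.round(u,1),np.round(toworld(p,u,88)[:2],1),len(xs))
    md=blob((g>165),p,(520,-387),45);ys,xs=np.nonzero(md);print("dial",np.round(toworld(p,(xs.mean(),ys.mean()),60)[:2],1),len(xs))
    for t,z in(("valve_base",0),("valve_grip",95)):
        for d in tip_of(p,t)[:1]: print(t,np.round(toworld(p,d["centre"],z)[:2],1),round(d["conf"],2))
E
```

```text
time: 50.92
tool_pos: [624.8, -174.1, 275.8]
tcp_rot: [-3.14, 0.003, -3.052]
contact_force: [-11.3, 4.0, 27.6]
grip_width: 27.2
finger_force: 30.0
time: 51.58
tool_pos: [626.5, -174.7, 358.1]
tcp_rot: [-3.136, 0.012, -3.052]
contact_force: [1.7, -0.8, 1.1]
grip_width: 54.6
finger_force: 0.0
time: 52.08
tool_pos: [477.0, -104.7, 350.3]
tcp_rot: [3.14, -0.0, -3.051]
contact_force: [-0.0, 0.2, 0.1]
grip_width: 55.1
finger_force: 0.0
55 ([626.3, -172.3], np.float64(12.5), 217)
59 ([625.2, -171.7], np.float64(13.5), 217)
63 ([624.5, -171.1], np.float64(14.5), 217)
55 ([624.0, -175.0], np.float64(28.7), 294)
59 ([623.8, -178.2], np.float64(33.0), 294)
63 ([623.1, -179.6], np.float64(38.3), 294)
(578, 408, 3) (578, 384, 3)
grip centroid [386. 229.] [ 448.  -376.4] 123
dial [ 531.1 -383.7] 351
valve_base [ 523.6 -378.5] 0.82
valve_grip [ 447.3 -381.4] 0.58
grip centroid [220.7 338.5] [ 446.7 -382.7] 256
dial [ 522.9 -385.6] 1207
valve_base [ 521.3 -386.7] 0.96
valve_grip [ 440.3 -381.3] 0.59
```

View pics/fin.png

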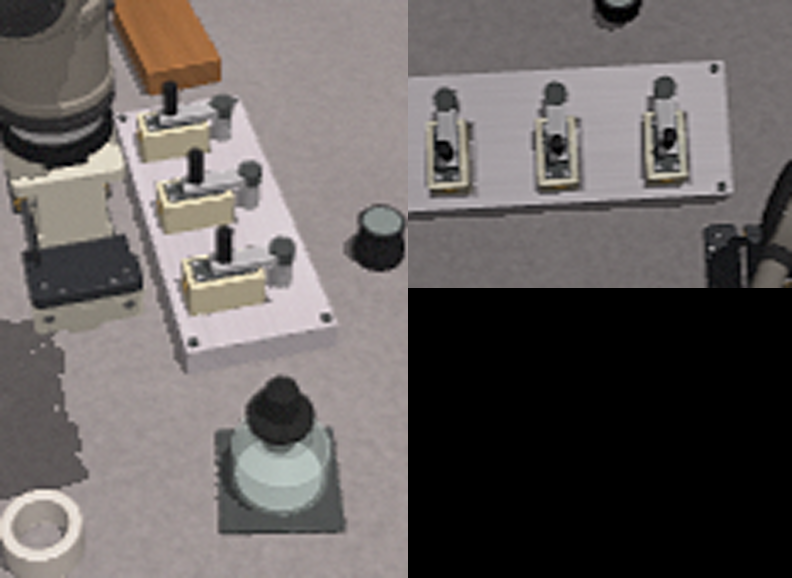

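All three housings are down with their levers shut over them. The stopper's flange is on the rim (fit is best at z0 = 55 mm in both views). Now the valve grip.

```bash
cat >> h.py <<'E'
def fitgrip(p,x0,dark=50):
    m=blob(p["color"].max(2)<dark,p,x0[:2],55)
    B=box(58,16,24)
    def cost(v):
        r=R.from_euler('z',v[2]/50).as_matrix();return ((sil(p,B@r.T+[v[0],v[1],71])-m)**2).sum()
    v=np.array([x0[0],x0[1],x0[2]*50.]);r=minimize(cost,v,method='Nelder-Mead',options=dict(initial_simplex=np.vstack([v,v+[6,0,0],v+[0,6,0],v+[0,0,8]]),xatol=.05,fatol=.02))
    a=r.x[2]/50;return np.round([r.x[0],r.x[1],a],3).tolist(),round(r.fun,1),int(m.sum()),"axis",np.round([r.x[0]+78*np.cos(a),r.x[1]+78*np.sin(a)],1).tolist()
E
python3 - <<'E'
from h import *
P=[capture("top"),capture("side")]
for p in P:
    for d in(45,60,75): print(fitgrip(p,(445,-380,0),d))
print(toworld(P[0],(388.2,205),95),toworld(P[1],(256.7,338.6),95))
E
```

```text
([447.121, -377.916, -0.032], np.float64(18.1), 121, 'axis', [525.1, -380.4])
([448.035, -376.496, -0.074], np.float64(8.5), 135, 'axis', [525.8, -382.3])
([449.144, -369.926, -0.098], np.float64(497.3), 661, 'axis', [526.8, -377.6])
([447.882, -380.216, -0.088], np.float64(69.1), 254, 'axis', [525.6, -387.1])
([445.598, -378.79, -0.125], np.float64(51.7), 270, 'axis', [523.0, -388.5])
([447.421, -379.045, -0.126], np.float64(48.0), 274, 'axis', [524.8, -388.9])
[ 522.67560106 -382.18167743   95.        ] [ 523.449407   -397.45039529   95.        ]
```

Valve axis is about (524.5,-385.5), with the handle at angle 0 and the valve yaw about -0.09. I approach the grip.

```bash
python3 - <<'E'
from h import *
to(447,-378,130,np.pi-.09)
for f in np.arange(.1,.8,.1).tolist()+[.785]: print(round(f,3),np.round([.078*(np.cos(f)-1),.078*np.sin(f)],4))
E
```

```text
delta m [0.0557, -0.2665, 0.0417] spin 0.1786 | yaw now -3.053 tool [479.0, -107.7, 349.8]
0.1 [-0.0004  0.0078]
0.2 [-0.0016  0.0155]
0.3 [-0.0035  0.0231]
0.4 [-0.0062  0.0304]
0.5 [-0.0095  0.0374]
0.6 [-0.0136  0.044 ]
0.7 [-0.0183  0.0502]
0.785 [-0.0228  0.0551]
```

```bash
python3 -m inch '[[0.008,-0.038,0,0.09,0.6],[0.016,-0.076,0,0.1786,0.6],[0.024,-0.114,0.01,0.1786,0.6],[0.032,-0.152,0.02,0.1786,0.6],[0.04,-0.19,0.03,0.1786,0.6],[0.048,-0.228,0.04,0.1786,0.6],[0.0557,-0.2665,0.0417,0.1786,0.6],[0.0557,-0.2665,0.0417,0.1786,0.6]]'
python3 -m inch '[[0,0,0,0,0.6],[0,0,0.02,0,0.6],[0,0,0.04,0,0.6],[0,0,0.055,0,0.6],[0,0,0.055,0,0.6],[0,0,0.055,0,0.6]]'
python3 - <<'E'
from h import *
to(447,-378,74,np.pi-.09)
E
```

```text
time: 53.15
tool_pos: [445.2, -383.9, 307.0]
tcp_rot: [-3.139, -0.0, 3.047]
contact_force: [-1.2, 1.1, 0.8]
grip_width: 54.9
finger_force: 0.0
time: 53.65
tool_pos: [447.1, -376.5, 253.1]
tcp_rot: [3.14, -0.001, 3.053]
contact_force: [0.4, -0.4, -0.4]
grip_width: 54.9
finger_force: 0.0
 delta m [-0.0, -0.0015, 0.0011] spin 0.0016 | yaw now 3.053 tool [447.1, -376.5, 253.1]
```

```bash
python3 -m inch '[[0,-0.0015,0,0,0],[0,-0.0015,0,0,0],[0,-0.0015,0,0,0],[0,-0.0015,0,0,0],[0,-0.0015,0,0,0],[0,-0.0015,0,0,0],[0,-0.0015,0,0,0]]'
```

```text
time: 54.23
tool_pos: [446.6, -379.2, 253.6]
tcp_rot: [-3.141, 0.0, 3.052]
contact_force: [-0.9, -1.7, 0.8]
grip_width: 15.9
finger_force: 30.0
```

```bash
python3 -m inch '[[-0.0004,0.0078,0,0.1,0],[-0.0016,0.0155,0,0.2,0],[-0.0035,0.0231,0,0.3,0],[-0.0062,0.0304,0,0.4,0],[-0.0095,0.0374,0,0.5,0],[-0.0136,0.044,0,0.6,0],[-0.0183,0.0502,0,0.7,0],[-0.0228,0.0551,0,0.785,0]]'
python3 -m inch '[[0,0,0,0,0],[0,0,0,0,0],[0,0,0,0,0]]'
python3 - <<'E'
from h import *
t=get_obs();p=t["tool_pos"];print(p,t["tcp_rot"],"handle dir",np.arctan2(p[1]+385.5,p[0]-524.5)-np.pi)
P=[capture("top"),capture("side")]
for q in P: print(fitgrip(q,(474,-326,-.87),60))
E
```

```text
time: 54.9
tool_pos: [475.0, -327.2, 253.7]
tcp_rot: [-3.141, 0.005, 2.262]
contact_force: [1.8, -8.8, -4.3]
grip_width: 16.0
finger_force: 29.8
time: 55.15
tool_pos: [475.1, -327.1, 253.7]
tcp_rot: [3.141, 0.005, 2.267]
contact_force: [4.0, -5.5, -4.0]
grip_width: 15.7
finger_force: 29.8
[ 475.12778878 -327.09083532  253.68923782] [3.14096515 0.00457334 2.26652699] handle dir -0.8690477327888542
([470.299, -311.112, -0.172], np.float64(665.6), 819, 'axis', [547.1, -324.5])
([450.939, -327.829, -0.149], np.float64(981.0), 1311, 'axis', [528.1, -339.4])
```

```bash
python3 -m inch '[[0,0,0,0,0.2],[0,0,0,0,0.5],[0,0,0,0,0.6],[0,0,0,0,0.6],[0,0,0,0,0.6],[0,0,-0.04,0,0.6],[0,0,-0.08,0,0.6],[0,0,-0.1,0,0.6]]'
python3 -m inch '[[0,0.04,0,0,0.6],[0,0.08,0,0,0.6],[0,0.12,0,0,0.6],[0,0.16,0,0,0.6],[0,0.2,0,0,0.6],[0,0.24,0,0,0.6],[0,0.24,0,0,0.6]]'
python3 - <<'E'
from h import *
P=[capture("top"),capture("side")]
for q in P:
    for d in(45,60): print(fitgrip(q,(474,-326,-.87),d))
# pipe direction: foot plate / pipe via PCA of valve_base trace
for q in P:
    for d in trace(q,"valve_base")[:1]:
        c=cv2.minAreaRect(np.float32([toworld(q,(u,v),20)[:2] for v,u in np.argwhere(d["pixels"])]));print(c)
print(get_obs()["tool_pos"])
E
```

```text
time: 55.92
tool_pos: [474.7, -326.3, 357.6]
tcp_rot: [3.141, 0.005, 2.267]
contact_force: [0.1, -0.8, 0.4]
grip_width: 54.3
finger_force: 0.0
time: 56.5
tool_pos: [662.2, -166.5, 352.6]
tcp_rot: [3.139, -0.0, 2.273]
contact_force: [-1.9, 0.0, -1.0]
grip_width: 55.2
finger_force: 0.0
([479.354, -326.186, -0.87], np.float64(224.2), 352, 'axis', [529.7, -385.8])
([481.321, -322.931, -0.687], np.float64(242.0), 381, 'axis', [541.6, -372.4])
([475.393, -329.455, -0.986], np.float64(48.0), 211, 'axis', [518.5, -394.5])
([475.227, -328.142, -0.996], np.float64(44.5), 217, 'axis', [517.6, -393.6])
((515.4691772460938, -382.2840576171875), (103.4196548461914, 203.82249450683594), 4.20806360244751)
((520.334716796875, -360.54315185546875), (105.01801300048828, 214.1873016357422), 11.510616302490234)
[ 657.97370792 -172.49151021  353.09457163]
```

```bash
python3 -m inch '[[-0.01,0.0,0,0,0.6],[0.01,0.03,0,0,0.6],[0.04,0.06,0,0,0.6],[0.07,0.09,0,0,0.6],[0.1,0.12,0,0,0.6],[0.13,0.15,0,0,0.6],[0.16,0.18,0,0,0.6],[0.18,0.2,0,0,0.6]]'
python3 - <<'E'
from h import *
print(get_obs()["tool_pos"])
P=[capture("top"),capture("side")]
for q in P:
    N=(524,-385,0);S=4
    im=rectify(q,N,65,160,160,S)  # rows: +x up, cols: +y left
    g=im.min(2);w=(g>(165 if q is P[1] else 150)).astype(np.uint8)
    n,lab,st,ce=cv2.connectedComponentsWithStats(w);k=1+np.argmax(st[1:,4])
    h=cv2.convexHull(np.argwhere(lab==k)[:,::-1].astype(np.int32));(cx,cy),ax,an=cv2.fitEllipse(h)
    print("dial centre",80-cy/S+N[0],80-cx/S+N[1],np.array(ax)/S,an)
    R0=min(ax)/2
    gg=cv2.GaussianBlur(cv2.cvtColor(im,cv2.COLOR_BGR2GRAY),(0,0),1.5)
    pol=cv2.warpPolar(gg,(int(R0),720),(cx,cy),R0,cv2.INTER_LINEAR)
    pr=pol[:,int(R0*.72):int(R0*.9)].mean(1)
    # image angle a (cw in image from +col) -> world angle: col=-y,row=-x: dir world=(x=-sin a,y=-cos a)
    a=np.arange(720)*np.pi/360;wa=np.degrees(np.arctan2(-np.cos(a),-np.sin(a)))%360
    med=np.median(pr)
    from scipy.signal import find_peaks
    pk,pp=find_peaks(-np.r_[pr,pr],prominence=12)
    for i in sorted(set(pk%720)): print("  dark at world deg",round(wa[i],1),"val",int(pr[i]),"med",int(med))
E
```

```text
time: 57.37
tool_pos: [695.8, 95.6, 354.0]
tcp_rot: [3.141, -0.0, 2.266]
contact_force: [-0.0, -0.2, 0.2]
grip_width: 55.0
finger_force: 0.0
[695.81849026  95.63418648 354.03133565]
dial centre 524.7651977539062 -389.0500717163086 [77.15162659 88.09501648] 98.11599731445312
  dark at world deg 261.0 val 170 med 173
  dark at world deg 168.5 val 121 med 173
  dark at world deg 140.5 val 148 med 173
  dark at world deg 114.0 val 140 med 173
  dark at world deg 83.5 val 63 med 173
  dark at world deg 8.0 val 170 med 173
dial centre 525.2884674072266 -374.94986724853516 [ 84.3850708  115.50299072] 94.79952239990234
  dark at world deg 202.0 val 108 med 187
  dark at world deg 153.5 val 125 med 187
  dark at world deg 113.5 val 56 med 187
  dark at world deg 56.5 val 78 med 187
```

```bash
python3 - <<'E'
from h import *
P=[capture("top"),capture("side")]
for q in P:
    for d in(40,50,60): print(fitgrip(q,(474,-327,-.87),d))
q=P[0]
S=4;N=(524,-385,0)
for z,lo,hi,name in((4,40,88,"plate"),):
  for q in P:
    im=rectify(q,N,z,110,320,S);g=cv2.cvtColor(im,cv2.COLOR_BGR2GRAY)
    c=im.astype(int)
    m=((c[...,1]>c[...,2]-1)&(g<92)&(g>35)).astype(np.uint8)
    n,lab,st,_=cv2.connectedComponentsWithStats(cv2.morphologyEx(m,cv2.MORPH_OPEN,np.ones((9,9))))
    for k in range(1,n):
        if st[k,4]>1500: 
            r=cv2.minAreaRect(np.argwhere(lab==k)[:,::-1].astype(np.float32));print(name,k,st[k,4],np.round(np.array(r[0])/S,1),np.round(np.array(r[1])/S,1),round(r[2],1))
# pipe: bright greyish rows: per column centre of bright pixels beyond dial
q=P[0]
im=rectify(q,N,30,110,240,S);g=cv2.GaussianBlur(cv2.cvtColor(im,cv2.COLOR_BGR2GRAY),(0,0),2).astype(float)
pts=[]
for yy in list(range(-95,-52,4))+list(range(52,96,4)):
    col=g[:,int((120-yy)*S)];lo=int((55-22)*S);hi=int((55+22)*S);s=col[lo:hi];w=np.clip(s-np.percentile(s,60),0,None)
    pts.append((yy,55-(lo+(w*np.arange(len(w))).sum()/w.sum())/S))
pts=np.array(pts);print(np.round(pts,1).tolist())
print("pipe x=",np.polyfit(pts[:,0],pts[:,1],1))
E
```

```text
([486.95, -316.869, -0.392], np.float64(201.1), 345, 'axis', [559.0, -346.7])
([479.503, -325.379, -0.879], np.float64(230.2), 360, 'axis', [529.2, -385.5])
([488.036, -307.2, 0.07], np.float64(225.8), 379, 'axis', [565.8, -301.7])
([475.833, -326.3, -1.002], np.float64(59.4), 198, 'axis', [517.8, -392.0])
([474.78, -328.155, -0.95], np.float64(42.1), 217, 'axis', [520.1, -391.6])
([474.78, -328.155, -0.95], np.float64(42.1), 217, 'axis', [520.1, -391.6])
plate 1 36111 [101.9  45.7] [80.1 61.8] 7.3
plate 2 8866 [243.4  40.3] [42.7 15.3] 7.4
plate 9 14394 [230.4  80.3] [58.8 25.1] 3.0
plate 1 9153 [87.2 25.1] [40.  16.3] 6.2
plate 2 12512 [206.6  39. ] [57.1 16.8] 7.3
plate 3 8386 [80.  65.4] [34.9 18.7] 7.6
plate 4 13189 [201.1  80. ] [55.9 18.8] 5.8
[[-95.0, -2.0], [-91.0, -2.0], [-87.0, -5.5], [-83.0, -4.9], [-79.0, -4.4], [-75.0, -3.8], [-71.0, -4.6], [-67.0, -3.8], [-63.0, -3.1], [-59.0, -2.9], [-55.0, -1.5], [52.0, 10.5], [56.0, 10.9], [60.0, 11.2], [64.0, 11.5], [68.0, 12.4], [72.0, 13.2], [76.0, 12.7], [80.0, 6.9], [84.0, -6.0], [88.0, 1.0], [92.0, 0.8]]
pipe x= [0.06963655 2.23020354]
```

The valve is within about 1° of its 45° mark: the plate and pipe give yaw -6.7°, and the swing was 44.8° from shut. The robot is clear of everything, so I hand in.

```bash
python3 - <<'E'
from h import *
print(close_job())
E
```

```text
the job is handed in; nothing more can be done
None
```

I handed the job in: all three cream housings are down in their pockets with the levers shut on their stops, the stopper is home in the jar, and the valve was opened last, to within about 1° of its 45° mark by my measurement. While I was shutting lever c, the gripper slipped off its post and the wrist force rose to about 70 N (limit 120 N). If the gripper's body rather than the fingers took that load, it would have passed the 40 N limit. The hand-in returned no verdict.

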